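# Build up the change-cog cluster on the pan mill's splined hub

### The arm

A 6-joint arm with a two-finger parallel gripper is mounted at the origin on the work surface. World frame = base frame: x ahead of the robot, y to its left, z up, the work surface at z = 0. Lengths are in m, angles in rad, forces in N, time in s.
With the tool pointing down it reaches from about 0.3 to 0.95 m from the base axis. Payload 3.1 kg.
Tool frame: the origin (TCP) lies at the very end of the fingers, on their centre line; the grasp point (between the pads) lies 19 mm behind it; z points along the fingers, y is the line along which they close (so a half turn about z gives the same grasp; the last joint's range is limited). The gripper opens to 85 mm and grips with 20 to 120 N. Pads are 22 mm wide; open, the fingers measure 114 mm over their backs; the gripper's body (76 mm by 85 mm) begins 54 mm behind the grasp point. The pads swing forward as they close: fully open they stand 13 mm farther back than shut.
Start: joints at [-1.177, 0.308, 1.634, -0, 1.2, -0.07], TCP at [0.28, -0.559, 0.231] pointing down, gripper open.
Joint ranges: [-3.06, 3.06], [-0.79, 1.96], [0.05, 2.63], [-1.19, 4.34], [0.05, 2.64], [-2.94, 2.94]. Speed limits (rad/s): [2.79, 2.79, 3.14, 3.14, 3.14, 3.14].

### API

Orientations are given as a unit quaternion [x, y, z, w].
In Python, from station import telemetry, cams, robot gives the robot as it stands.
- The arm moves only by the shell command python3 -m jog 'ROWS'. ROWS is JSON, a list that holds one entry, the list of rows, each a list of 7 numbers: the closure in counts, from 0 (fully open) to 255 (shut), then the shift along the tool's x, y, z in units of 200 mm (1.0 is 200 mm), then the turn, a rotation vector about the tool's x, y, z in units of 120 degrees (1.0 is 120 degrees). A call has 1 to 20 rows; each row shifts and turns the commanded pose from where the row before left it, along the tool's axes as they then stand; what a row does not reach is not made up. A row lasts 1/12 s, in which the tool goes at most 41.7 mm and 7.16 degrees, less where a joint would pass 70% of its speed; a pose out of reach is approached as far as the arm can. A call with a number of a shift or a turn outside -1 to 1 is refused whole. A call with a gripper value outside its range is refused whole. The fingers move at their own pace and stop on an object; the grip force is fixed at half the most. Time passes only in rows, so rows that do not move let the fingers close. It gives the time, the measured TCP pose, the force, the opening and the grip force at its end, in the units of the state.
- telemetry.get_state(): the state, without advancing time (a new reading comes with each control period).
- cams.camera(name): name is "scene" or "side" or "wrist"; returns (picture, depth): 384x512x3 uint8, red, green, blue; 384x512 float32, m along the optical axis (not along the pixel's ray), 0 where there is no reading.
- cams.camera_params(name): a dict with "camera_matrix" (3x3 intrinsics, pixels), "origin" and "attitude" of the camera in the world; the wrist camera has in their place "hand_eye" (4x4, takes a point from camera to tool coordinates, whose origin is the TCP and whose axes are the flange's). Camera axes: x right, y up, looking along -z (the intrinsics and any distortion apply to the point x, -y, -z); pixel columns grow to the right and rows downward; lengths in m; the calibration is good to about 2 mm. The wrist camera is an equidistant fisheye: a pixel r from the principal point sees the ray r / f radians off the axis. A picture is of the moment at which its call begins: read the wrist's pose just before it. camera_params takes no time and is no camera call.
- robot.job_done(): hands the job in; it is judged then, once.
The state is a dict: "time": time; "q": joint angles; "qd": joint speeds; "effort": joint torques, N m; "ee_pos": TCP position; "tcp_rot": TCP orientation; "contact_force": force on the tool from outside, world axes, zero at the start; "torque": the same for the moment, N m; "opening": opening from 0.0 (shut) to 1.0 (fully open); "grip_force": force on a finger pad.
Only numpy, scipy, OpenCV 4.12 (cv2) and the standard library are available. Lean on these libraries where they do the work, as an engineer would, in place of code of your own. Each camera call takes 0.05 s, during which the arm holds its last target. There are 200 camera calls.

### The job

Set up the feed head for the next run: lift the loose dust cap off the splined hub and park it in the maple cap cup, then slide every loose cog lying on the bench onto the hub, boss up, largest at the bottom and stepping down to the smallest on top, each turned until its wide groove finds the wide master spline and pushed fully home. Hang the hook spanner by its eye on the hanger's upturned peg, and leave the canister, jar, button board and pin vise where they are.

Things in the scene. Friction and masses are not known exactly. Their poses are not given: they have to be found in the camera images.
- hub_shoulder (a point): Centre of the flat shoulder (48 mm round steel flange) at the foot of the fixed upright splined hub, 65 mm above the bench. z up along the hub's axis; x from the axis to the middle of the wide master spline. The hub does not turn. Core 20 mm diameter; splines at 0, 90, 180, 270 degrees from x reach 14.5 mm from the axis: the master at 0 is 10 mm wide, the other three 4 mm.
- spline_top (a point): Hub axis at the upper ends of the splines, 96 mm above the shoulder (last 4 mm chamfered by 1.3 mm). Above it is a plain nose: 20 mm diameter for 8 mm, then tapering over 8 mm to 14 mm at its end, 112 mm above the shoulder.
- feed_head: Fixed grey cast feed head under the hub: a box about 138 x 128 mm, deck 55 mm above the bench; origin under its centre. An input flange and shaft stick out 52 mm along its +x, up to 53 mm high.
- cap_knob (a point): Middle of the knurled knob (20 mm diameter, 16 mm high) on top of the loose aluminium dust cap, a round cup turned upside down over the hub's nose, its crown resting on the nose; it lifts straight off (27 mm). Knob middle 39 mm, knob top 46 mm above the foot of the skirt. z up. About 70 g.
- cap_foot (a point): The same cap: centre of the open lower end of its skirt, 43 mm outer diameter.
- cup_floor (a point): Centre of the inner floor of the fixed turned maple cup for the cap: inner diameter 51 mm, floor 9 mm and rim 22 mm above the bench, foot 72 mm diameter.
- spanner_mid (a point): Middle of the flat handle (16 mm wide, 7 mm thick, 96 mm long) of a dark steel hook spanner lying flat on the bench, half-way through its thickness. x runs along the handle from the eye to the C-shaped head, z normal to the flat. About 190 mm over all, 140 g, balance point about 7 mm towards the head.
- spanner_eye (a point): Centre of the hanging eye at the end of the spanner's handle, 62 mm from spanner_mid: a ring of 24 mm hole, 38 mm outer diameter, 7 mm thick. The head's far end is 168 mm from here.
- spanner: The hook spanner; origin under the middle of its handle, axes as for spanner_mid.
- peg_tip (a point): Top of the upturned tip of the peg on the fixed spanner hanger (upright steel post, 14 mm diameter, 214 mm high, on a 90 mm round foot). The peg, a 7 mm round bar, leaves the post level at 200 mm above the bench along this point's -x, 46 mm out turns up, and ends here, 219.5 mm above the bench, 49 mm from the post's axis. z up.
- peg_arm (a point): Point on the centre line of the level part of that peg, 30 mm out from the post's axis; axes as for peg_tip.
- cog1_mid (a point): Steel cog, largest of up to four: 78 mm over 37 teeth, 22 mm high. Centre, 11 mm above its underside. Toothed disc 8 mm thick below; hexagonal boss above, 14 mm high, 40 mm across flats facing 0, 60, 120.. degrees from x (pinch it there). z up; x to the middle of the bore's master groove.
- cog1: The largest cog; origin at the centre of its underside, axes as for cog1_mid. Lies boss up. Bore 22.4 mm between lands, grooves 32 mm across at 0, 90, 180, 270 degrees from x: master (0) 12 mm wide, others 6 mm; goes down the splines one way round only, with about 0.07 rad of play.
- cog2_mid (a point): Steel cog, second largest of up to four: 68 mm over 32 teeth, 22 mm high. Centre, 11 mm above its underside. Toothed disc 8 mm thick below; hexagonal boss above, 14 mm high, 40 mm across flats facing 0, 60, 120.. degrees from x (pinch it there). z up; x to the middle of the bore's master groove.
- cog2: The second largest cog; origin at the centre of its underside, axes as for cog2_mid. Lies boss up. Bore 22.4 mm between lands, grooves 32 mm across at 0, 90, 180, 270 degrees from x: master (0) 12 mm wide, others 6 mm; goes down the splines one way round only, with about 0.07 rad of play.
- cog3_mid (a point): Steel cog, second smallest of up to four: 58 mm over 27 teeth, 22 mm high. Centre, 11 mm above its underside. Toothed disc 8 mm thick below; hexagonal boss above, 14 mm high, 40 mm across flats facing 0, 60, 120.. degrees from x (pinch it there). z up; x to the middle of the bore's master groove.
- cog3: The second smallest cog; origin at the centre of its underside, axes as for cog3_mid. Lies boss up. Bore 22.4 mm between lands, grooves 32 mm across at 0, 90, 180, 270 degrees from x: master (0) 12 mm wide, others 6 mm; goes down the splines one way round only, with about 0.07 rad of play.
- cog4_mid (a point): Steel cog, smallest of up to four: 48 mm over 22 teeth, 22 mm high. Centre, 11 mm above its underside. Toothed disc 8 mm thick below; hexagonal boss above, 14 mm high, 40 mm across flats facing 0, 60, 120.. degrees from x (pinch it there). z up; x to the middle of the bore's master groove.
- cog4: The smallest cog; origin at the centre of its underside, axes as for cog4_mid. Lies boss up. Bore 22.4 mm between lands, grooves 32 mm across at 0, 90, 180, 270 degrees from x: master (0) 12 mm wide, others 6 mm; goes down the splines one way round only, with about 0.07 rad of play.
- canister: Bystander, to be left alone: brass screw-top canister, 71 mm diameter, 94 mm high. Origin at the centre of its underside.
- jar: Bystander, to be left alone: squat amber glass jar, 76 mm diameter, 59 mm high. Origin at the centre of its underside.
- button_board: Bystander, to be left alone: warped ebony button board, 120 x 105 mm, 8 mm high. Origin at the centre of its underside.
- pin_vise: Bystander, to be left alone: steel pin vise, 100 mm long, 13 mm thick. Origin at the centre of its underside.
Not all that is in view belongs to the job. What is shaped like the cog1 but pink or purple is not meant.

How it is judged:
On the way, in this order (a step that is already met when the one before it is completed fails the run):
1. the dust cap stands in the maple cup (horizontal distance between cap_foot and cup_floor below 0.007 m and z of cap_foot in the frame of cup_floor between -0.003 and 0.003 m and angle between cap_foot's own z axis and vertical below 0.12 rad), for 0.2 s.
2. the largest cog (if it is there) is keyed and fully home on the hub (horizontal distance between cog1_mid and hub_shoulder below 0.003 m and angle between cog1_mid's own z axis and vertical below 0.1 rad and angle between the x axis of cog1_mid and the x axis of hub_shoulder, either way round below 0.15 rad and z of cog1_mid in the frame of hub_shoulder between 0.0085 and 0.0135 m), for 0.2 s.
3. the second largest cog (if it is there) is keyed and fully home on the hub (horizontal distance between cog2_mid and hub_shoulder below 0.003 m and angle between cog2_mid's own z axis and vertical below 0.1 rad and angle between the x axis of cog2_mid and the x axis of hub_shoulder, either way round below 0.15 rad and (z of cog2_mid in the frame of hub_shoulder between 0.0085 and 0.0135 m or z of cog2_mid in the frame of hub_shoulder between 0.0305 and 0.0355 m)), for 0.2 s.
4. the second smallest cog (if it is there) is keyed and fully home on the hub (horizontal distance between cog3_mid and hub_shoulder below 0.003 m and angle between cog3_mid's own z axis and vertical below 0.1 rad and angle between the x axis of cog3_mid and the x axis of hub_shoulder, either way round below 0.15 rad and (z of cog3_mid in the frame of hub_shoulder between 0.0085 and 0.0135 m or z of cog3_mid in the frame of hub_shoulder between 0.0305 and 0.0355 m or z of cog3_mid in the frame of hub_shoulder between 0.0525 and 0.0575 m)), for 0.2 s.
5. the smallest cog (if it is there) is keyed and fully home on the hub (horizontal distance between cog4_mid and hub_shoulder below 0.003 m and angle between cog4_mid's own z axis and vertical below 0.1 rad and angle between the x axis of cog4_mid and the x axis of hub_shoulder, either way round below 0.15 rad and (z of cog4_mid in the frame of hub_shoulder between 0.0085 and 0.0135 m or z of cog4_mid in the frame of hub_shoulder between 0.0305 and 0.0355 m or z of cog4_mid in the frame of hub_shoulder between 0.0525 and 0.0575 m or z of cog4_mid in the frame of hub_shoulder between 0.0745 and 0.0795 m)), for 0.2 s.
At the end, for the whole second after the job is handed in: Cap upright in the cup (7 mm, foot 3 mm from its floor); every cog present keyed on the hub, within 3 mm of its axis, level, home within 2.5 mm on shoulder or cog below, larger below smaller; spanner hanging by its eye on the peg (eye within 28 mm of mid-arm), handle down; all at rest (all of step 1 and all of step 2 and all of step 3 and all of step 4 and all of step 5 and z of each of cog2_mid, cog3_mid, cog4_mid in the frame of cog1_mid above 0.018 m and z of each of cog3_mid, cog4_mid in the frame of cog2_mid above 0.018 m and z of cog4_mid in the frame of cog3_mid above 0.018 m and linear speed of each of cog1, cog2, cog3, cog4 below 0.02 m/s and distance between spanner_eye and peg_arm below 0.028 m and height (world z) of spanner_eye above 0.18 m and height (world z) of spanner_mid below 0.15 m and linear speed of spanner below 0.03 m/s); the robot touches nothing.
It fails at once if the canister is moved by more than 25 mm (distance of canister from where it was at the start of the episode above 0.025 m).
It fails at once if the jar is moved by more than 25 mm (distance of jar from where it was at the start of the episode above 0.025 m).
It fails at once if the button board is moved by more than 25 mm (distance of button_board from where it was at the start of the episode above 0.025 m).
It fails at once if the pin vise is moved by more than 25 mm (distance of pin_vise from where it was at the start of the episode above 0.025 m).
Of cog1, cog2, cog3, cog4 only 3 to 4 are there at a start; the rules pass over those that are not, and their reading is None.
At some moment in a run one of cog1, cog2, cog3, cog4, spanner may be knocked a few centimetres aside while the robot is not near it.
It also fails if it takes over 200 s, if anything falls off the work surface, if the arm or the gripper's body presses on something with over 40 N, if the wrist force passes 120 N, or if a joint passes its speed limit or range.

## Working session

There is one attempt and no reset: what is moved stays moved. The work goes in short steps, Python scripts to look and compute and a shell command to move; the robot and the scene stay as the last step left them, time stands still between calls to the robot, and variables do not carry over. Pictures are saved under pics/ and viewed, at most 14 in all, crops included, and the job is handed in when it is done.

```bash
ls; mkdir -p pics; python3 - <<'E'
from station import telemetry, cams
import cv2,numpy as np
print(telemetry.get_state())
for n in("scene","side","wrist"):
    p=cams.camera_params(n);print(n,p)
    im,d=cams.camera(n);np.savez(f"pics/{n}0.npz",im=im,d=d);cv2.imwrite(f"pics/{n}0.png",im[:,:,::-1])
E
```

```text
pics
{'time': 0.0, 'q': array([-1.17670820e+00,  3.09001433e-01,  1.63521861e+00,  5.45047332e-05,
        1.19969868e+00, -6.96694013e-02]), 'qd': array([-0.00080086,  0.00047614, -0.00034333,  0.00057603, -0.0005211 ,
       -0.00111813]), 'effort': array([-8.03914827e-04, -4.15255594e+01, -2.76667947e+01,  4.15785379e-06,
        1.03042935e-02,  8.82421517e-06]), 'ee_pos': array([ 0.27925511, -0.55820843,  0.23003404]), 'tcp_rot': array([ 9.73237980e-01,  2.29796609e-01, -1.62776093e-04, -1.15186558e-03]), 'contact_force': array([-0.31347337, -0.9927168 ,  0.4581998 ]), 'torque': array([ 0.04985461, -0.02280194,  0.0409169 ]), 'grip_force': 0.0, 'opening': 0.9994806319416752}
scene {'camera_matrix': array([[369.42000356,   0.        , 255.59940745],
       [  0.        , 369.42000356, 193.05266569],
       [  0.        ,   0.        ,   1.        ]]), 'origin': array([0.94495613, 0.52399279, 1.2548451 ]), 'attitude': array([0.08349774, 0.2427602 , 0.91839327, 0.30108041])}
side {'camera_matrix': array([[374.40594514,   0.        , 256.67684181],
       [  0.        , 374.40594514, 196.52960599],
       [  0.        ,   0.        ,   1.        ]]), 'origin': array([0.15338079, 0.76489587, 0.84409438]), 'attitude': array([-0.10168587,  0.42569962,  0.8690609 , -0.23059265])}
wrist {'camera_matrix': array([[297.31863964,   0.        , 252.16567838],
       [  0.        , 297.31863964, 191.80897839],
       [  0.        ,   0.        ,   1.        ]]), 'hand_eye': array([[-3.41931508e-04,  9.56479498e-01,  2.91799336e-01,
         7.40812075e-02],
       [ 9.99999213e-01,  6.79266808e-04, -1.05474379e-03,
         2.79718794e-04],
       [-1.20705042e-03,  2.91798745e-01, -9.56478978e-01,
        -1.42504609e-01],
       [ 0.00000000e+00,  0.00000000e+00,  0.00000000e+00,
         1.00000000e+00]])}
```

View pics/scene0.png

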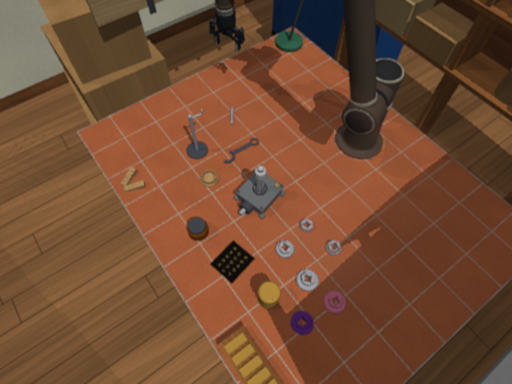

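View pics/side0.png

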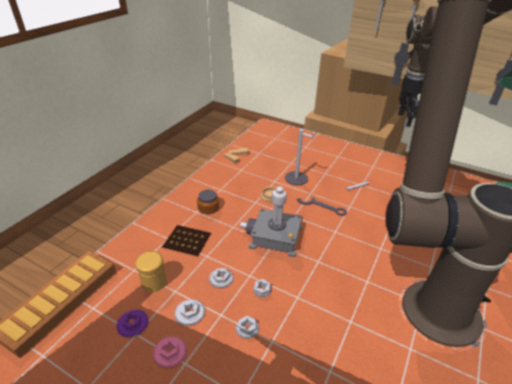

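The scene view shows four steel cogs: about (307,280) largest, (285,248), (333,247) and (306,225). The pink ring at (335,301) and the purple one at (302,322) are decoys. The hub with cap is at (260,175), the cup at (209,179), the spanner at (240,150), and the hanger foot at (197,150).

```bash
cat > h.py <<'E'
import numpy as np, cv2
from scipy.spatial.transform import Rotation as R
from station import telemetry, cams
F=np.diag([1,-1,-1.])
def params(n,st=None):
    p=cams.camera_params(n);K=p["camera_matrix"]
    if n=="wrist":
        st=st or telemetry.get_state();Rt=R.from_quat(st["tcp_rot"]).as_matrix();H=p["hand_eye"]
        return K,Rt@H[:3,:3]@F,Rt@H[:3,3]+st["ee_pos"]
    return K,R.from_quat(p["attitude"]).as_matrix()@F,p["origin"]
def rays(n,K,u,v):
    x=(np.asarray(u,float)-K[0,2])/K[0,0];y=(np.asarray(v,float)-K[1,2])/K[1,1]
    if n=="wrist":
        r=np.hypot(x,y);s=np.tan(np.minimum(r,1.5))/np.maximum(r,1e-9);x,y=x*s,y*s
    return np.stack([x,y,np.ones_like(x)],-1)
def cloud(n,d,P):
    v,u=np.mgrid[:d.shape[0],:d.shape[1]];K,A,o=P
    X=(rays(n,K,u,v)*d[...,None])@A.T+o;X[d<=0]=np.nan;return X
def plane(n,P,u,v,z):
    K,A,o=P;r=rays(n,K,u,v)@A.T;return o+r*((z-o[2])/r[...,2])[...,None]
def proj(n,P,X):
    K,A,o=P;c=(np.asarray(X)-o)@A;x,y=c[...,0]/c[...,2],c[...,1]/c[...,2]
    if n=="wrist":
        t=np.hypot(x,y);s=np.arctan(t)/np.maximum(t,1e-9);x,y=x*s,y*s
    return np.stack([x*K[0,0]+K[0,2],y*K[1,1]+K[1,2]],-1)
def snap(n,name=None):
    P=params(n);im,d=cams.camera(n)
    if name: cv2.imwrite(f"pics/{name}.png",im[:,:,::-1]);np.savez(f"pics/{name}.npz",im=im,d=d)
    return im,d,P,cloud(n,d,P)
E
python3 - <<'E'
from h import *
for n in("scene","side"):
    z=np.load(f"pics/{n}0.npz");im,d=z["im"],z["d"];P=params(n);X=cloud(n,d,P)
    hsv=cv2.cvtColor(im,cv2.COLOR_RGB2HSV)
    ok=(X[...,0]>0.1)&(X[...,0]<1.1)&(abs(X[...,1])<0.9)&(X[...,2]>-.03)
    t=ok&(hsv[...,1]>140);print(n,"table z",np.nanmedian(X[t][:,2]))
    for lo,hi,nm in((0.004,0.4,"all"),):
        m=(ok&(X[...,2]>lo)&(X[...,2]<hi)&~((hsv[...,1]>150)&(hsv[...,0]<12)&(X[...,2]<0.02))).astype(np.uint8)
        k,l,s,c=cv2.connectedComponentsWithStats(m)
        for i in range(1,k):
            if s[i,4]<12: continue
            Q=X[l==i];mid=(Q.min(0)+Q.max(0))/2
            print(c[i].round(0),s[i,4],"mid",mid.round(3),"size",np.ptp(Q,0).round(3),"zmax",Q[:,2].max().round(3),"hsv",np.median(hsv[l==i],0))
E
```

```text
scene table z -0.0011567033572864593
[227.  30.] 702 mid [ 0.281 -0.553  0.321] size [0.09  0.138 0.158] zmax 0.4 hsv [105.  51.  22.]
[363. 115.] 1283 mid [0.155 0.069 0.327] size [0.11  0.127 0.146] zmax 0.4 hsv [12. 72. 56.]
[231. 116.] 36 mid [ 0.364 -0.426  0.01 ] size [0.057 0.081 0.012] zmax 0.016 hsv [120.  12. 138.]
[195. 141.] 383 mid [ 0.559 -0.412  0.111] size [0.146 0.198 0.213] zmax 0.217 hsv [108.  30.  76.]
[254. 141.] 26 mid [ 0.374 -0.252  0.007] size [0.043 0.038 0.006] zmax 0.01 hsv [ 5. 63. 89.]
[244. 147.] 23 mid [ 0.419 -0.255  0.007] size [0.042 0.016 0.005] zmax 0.009 hsv [125.  33.  77.]
[234. 153.] 29 mid [ 0.47  -0.25   0.007] size [0.045 0.04  0.007] zmax 0.011 hsv [111.  36.  78.]
[227. 161.] 18 mid [ 0.516 -0.237  0.006] size [0.029 0.025 0.004] zmax 0.009 hsv [109.  46.  73.]
[132. 181.] 262 mid [ 0.879 -0.377  0.016] size [0.082 0.108 0.023] zmax 0.027 hsv [ 16. 122. 160.]
[258. 193.] 1467 mid [ 0.514 -0.019  0.101] size [0.219 0.154 0.195] zmax 0.199 hsv [ 98.  10. 100.]
[208. 178.] 208 mid [ 0.626 -0.211  0.015] size [0.069 0.07  0.022] zmax 0.026 h
[... 2098 characters left out ...]
v [ 13. 153. 175.]
[151. 271.] 961 mid [0.756 0.283 0.052] size [0.142 0.117 0.095] zmax 0.099 hsv [ 18. 152. 161.]
[220. 277.] 349 mid [0.568 0.201 0.015] size [0.068 0.071 0.022] zmax 0.026 hsv [135.  11. 178.]
[261. 288.] 214 mid [0.446 0.171 0.015] size [0.05  0.065 0.022] zmax 0.026 hsv [132.  12. 168.]
[189. 312.] 571 mid [0.575 0.336 0.016] size [0.079 0.078 0.023] zmax 0.027 hsv [129.  12. 190.]
[132. 323.] 626 mid [0.679 0.431 0.015] size [0.079 0.082 0.022] zmax 0.027 hsv [141. 150.  97.]
[247. 327.] 344 mid [0.422 0.301 0.015] size [0.057 0.057 0.022] zmax 0.026 hsv [125.   12.  162.5]
[169. 351.] 735 mid [0.551 0.446 0.015] size [0.08  0.077 0.022] zmax 0.026 hsv [170. 114. 150.]
```

```bash
cat >> h.py <<'E'
def yaw(st): 
    x=R.from_quat(st["tcp_rot"]).as_matrix()[:,0];return np.degrees(np.arctan2(x[1],x[0]))
def to(x=None,y=None,z=None,a=None):
    """print total tool-axis shift (units) and turn (units about tool z) to reach pose, tool down"""
    st=telemetry.get_state();p=st["ee_pos"];M=R.from_quat(st["tcp_rot"]).as_matrix()
    t=np.array([p[i] if c is None else c for i,c in enumerate((x,y,z))])
    s=M.T@(t-p)/0.2;print("pos",p.round(4),"yaw",yaw(st).round(2),"tilt",(M[:,2]).round(4),"shift",s.round(4),end=" ")
    if a is not None:
        # turn about tool z (down): positive decreases yaw; symmetric half turn allowed
        dl=-(a-yaw(st));dl=(dl+180)%360-180;print("turn deg",round(dl,2),"units",round(dl/120,4),end=" ")
    print("f",st["contact_force"].round(1),"open",round(st["opening"]*85,1),"t",round(st["time"],2))
def circ(Q):
    A=np.c_[2*Q[:,:2],np.ones(len(Q))];s=np.linalg.lstsq(A,(Q[:,:2]**2).sum(1),rcond=None)[0];return s[:2],np.sqrt(s[2]+s[0]**2+s[1]**2)
E
python3 - <<'E'
from h import *
for n in("scene","side"):
    z=np.load(f"pics/{n}0.npz");im,d=z["im"],z["d"];P=params(n);X=cloud(n,d,P)
    m=(X[...,2]>.155)&(X[...,2]<.21)&(abs(X[...,0]-.5)<.06)&(abs(X[...,1]+.04)<.08)
    Q=X[m];k=Q[Q[:,2]>.182];s=Q[Q[:,2]<.174];print(n,len(k),len(s),((k.min(0)+k.max(0))/2).round(4),circ(s),((s.min(0)+s.max(0))/2).round(4),np.ptp(s,0))
    m=(X[...,2]>.19)&(X[...,2]<.23)&(X[...,0]>.5)&(X[...,0]<.65)&(abs(X[...,1]+.41)<.12);print("peg",X[m].round(3).tolist()[::3])
to(0.5,-0.03,0.33)
E
```

```text
scene 41 40 [ 0.5106 -0.0269  0.1904] (array([ 0.50909432, -0.027672  ]), np.float64(0.020736621619934614)) [ 0.5136 -0.0214  0.1645] [0.03578691 0.03272407 0.01876796]
peg [[0.539, -0.355, 0.216], [0.539, -0.348, 0.216], [0.544, -0.348, 0.209], [0.551, -0.354, 0.203], [0.59, -0.364, 0.214], [0.563, -0.354, 0.205], [0.552, -0.352, 0.2], [0.591, -0.355, 0.217], [0.573, -0.36, 0.2], [0.565, -0.353, 0.202], [0.592, -0.353, 0.214], [0.58, -0.355, 0.205], [0.568, -0.355, 0.197], [0.588, -0.356, 0.203], [0.576, -0.357, 0.195], [0.586, -0.355, 0.197], [0.588, -0.352, 0.195]]
side 89 72 [ 0.5069 -0.0262  0.1911] (array([ 0.50736249, -0.02693488]), np.float64(0.02029927344037029)) [ 0.5071 -0.0182  0.1643] [0.04161435 0.02685547 0.01795425]
peg [[0.59, -0.359, 0.216], [0.592, -0.355, 0.213], [0.582, -0.357, 0.215], [0.583, -0.351, 0.214], [0.589, -0.357, 0.205], [0.539, -0.352, 0.221], [0.584, -0.357, 0.202], [0.575, -0.363, 0.202], [0.59, -0.352, 0.199], [0.581, -0.359, 0.198], [0.568, -0.355, 0.204], [0.54, -0.349, 0.215], [0.584, -0.349, 0.198], [0.567, -0.352, 0.202], [0.557, -0.356, 0.203], [0.542, -0.355, 0.208], [0.582, -0.354, 0.193], [0.547, -0.35, 0.204], [0.547, -0.352, 0.199]]
pos [ 0.2793 -0.5584  0.2303] yaw 26.57 tilt [-7.0e-04  1.7e-03 -1.0e+00] shift [ 2.1687 -1.8702 -0.4948] f [ 0.2  0.7 -0.8] open 85.3 t 0.15
```

```bash
r='[0,0.147,-0.124,-0.025,0,0,0]'; python3 -m jog '[[[0,0.1,-0.09,-0.05,0,0,0],[0,0.147,-0.124,-0.025,0,0,0],[0,0.147,-0.124,-0.025,0,0,0],[0,0.147,-0.124,-0.025,0,0,0],[0,0.147,-0.124,-0.025,0,0,0],[0,0.147,-0.124,-0.025,0,0,0],[0,0.147,-0.124,-0.025,0,0,0],[0,0.147,-0.124,-0.025,0,0,0],[0,0.147,-0.124,-0.025,0,0,0],[0,0.147,-0.124,-0.025,0,0,0],[0,0.147,-0.124,-0.025,0,0,0],[0,0.147,-0.124,-0.025,0,0,0],[0,0.147,-0.124,-0.025,0,0,0],[0,0.147,-0.124,-0.025,0,0,0],[0,0.147,-0.124,-0.025,0,0,0],[0,0.05,-0.038,0,0,0,0],[0,0,0,0,0,0,0],[0,0,0,0,0,0,0]]]'; python3 - <<'E'
from h import *
to(.508,-.027,.29,0)
im,d,P,X=snap("wrist","w1")
m=(X[...,2]>.15)&(X[...,2]<.22)&(abs(X[...,0]-.508)<.05)&(abs(X[...,1]+.027)<.05)
k=X[m&(X[...,2]>.18)];s=X[m&(X[...,2]>.168)&(X[...,2]<.182)]
for Q in(k,s): 
    if len(Q): print(len(Q),((Q.min(0)+Q.max(0))/2).round(4),np.ptp(Q,0).round(4))
E
```

```text
time: 1.65
ee_pos: [0.5074, -0.0278, 0.3107]
tcp_rot: [0.973, 0.231, -0.001, 0.0]
contact_force: [-0.2, 0.4, 0.3]
opening: 0.999
grip_force: 0.0
pos [ 0.5074 -0.0278  0.3107] yaw 26.69 tilt [-1.4e-03 -8.0e-04 -1.0e+00] shift [ 0.0047 -0.0023  0.1037] turn deg 26.69 units 0.2224 f [-0.2  0.4  0.3] open 84.9 t 1.65
1193 [ 0.5072 -0.0299  0.1894] [0.0385 0.0386 0.0187]
1009 [ 0.507  -0.0301  0.175 ] [0.0435 0.043  0.0139]
```

View pics/w1.png

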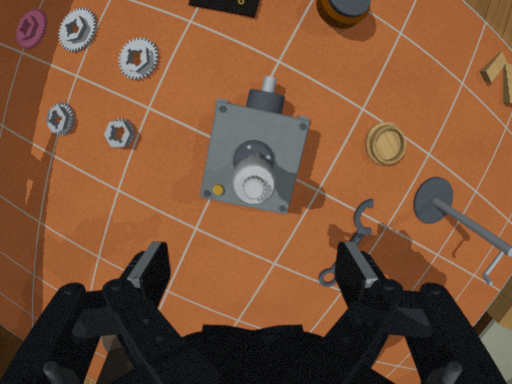

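```bash
python3 -m jog '[[[0,-0.0056,0.0067,0.1,0,0,0],[0,0,0,0.15,0,0,0],[0,0,0,0.15,0,0,0],[0,0,0,0.12,0,0,0],[0,0,0,0.08,0,0,0],[0,0,0,0.04,0,0,0],[0,0,0,0,0,0,0],[255,0,0,0,0,0,0],[255,0,0,0,0,0,0],[255,0,0,0,0,0,0],[255,0,0,0,0,0,0],[255,0,0,0,0,0,0],[255,0,0,0,0,0,0],[255,0,0,0,0,0,0],[255,0,0,0,0,0,0]]]'
```

```text
time: 2.95
ee_pos: [0.5081, -0.0298, 0.1844]
tcp_rot: [0.973, 0.23, 0.001, 0.0]
contact_force: [-0.3, 0.0, 6.0]
opening: 0.199
grip_force: 58.6
```

```bash
python3 -m jog '[[[255,0,0,-0.05,0,0,0],[255,0,0,-0.1,0,0,0],[255,0,0,-0.1,0,0,0],[255,0,0,-0.1,0,0,0],[255,0,0,-0.1,0,0,0],[255,0,0,-0.05,0,0,0],[255,0,0,0,0,0,0],[255,0,0,0,0,0,0]]]'; python3 - <<'E'
from h import *
im,d,P,X=snap("wrist","w2")
for lo,hi in((.016,.03),(.005,.013)):
    m=(X[...,2]>lo)&(X[...,2]<hi)&(abs(X[...,0]-.626)<.05)&(abs(X[...,1]+.211)<.05)
    Q=X[m];print(len(Q),((Q.min(0)+Q.max(0))/2).round(4),np.ptp(Q,0).round(4),Q[:,2].max())
    if lo<.01: c=Q[np.hypot(Q[:,0]-.626,Q[:,1]+.211)<.022]; print("floor",c[:,2].mean(),len(c))
m=(X[...,2]>.16)&(X[...,2]<.18)&(abs(X[...,0]-.507)<.03)&(abs(X[...,1]+.029)<.03);Q=X[m];print("nose",len(Q),((Q.min(0)+Q.max(0))/2).round(4),np.ptp(Q,0).round(4))
to(.626,-.211,.245)
E
```

```text
time: 3.62
ee_pos: [0.5073, -0.0297, 0.2833]
tcp_rot: [0.973, 0.23, 0.0, 0.0]
contact_force: [-0.9, 0.8, -0.7]
opening: 0.203
grip_force: 58.6
439 [ 0.6218 -0.212   0.0203] [0.0608 0.061  0.0086] 0.024606023284501954
991 [ 0.6224 -0.2077  0.009 ] [0.0714 0.0636 0.0079] 0.012956093138445035
floor 0.00922412210319918 510
nose 336 [ 0.51   -0.031   0.1692] [0.0208 0.0242 0.0183]
pos [ 0.5066 -0.0296  0.2822] yaw 26.58 tilt [-1.9e-03  3.0e-04 -1.0e+00] shift [0.1285 1.0786 0.1844] f [-0.7  0.4 -1.2] open 17.1 t 3.67
```

View pics/w2.png

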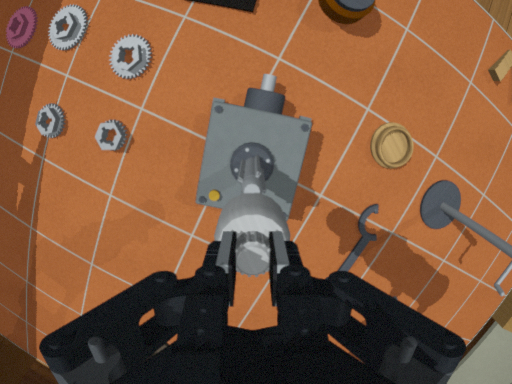

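```bash
python3 -m jog '[[[255,-0.02,0.1,0,0,0,0],[255,-0.03,0.19,0,0,0,0],[255,-0.03,0.19,0.04,0,0,0],[255,-0.03,0.19,0.06,0,0,0],[255,-0.03,0.19,0.06,0,0,0],[255,-0.03,0.16,0.06,0,0,0],[255,-0.03,0.05,0.06,0,0,0],[255,0,0,0.04,0,0,0],[255,0,0,0,0,0,0],[255,0,0,0,0,0,0]]]'; python3 - <<'E'
from h import *
im,d,P,X=snap("wrist","w3")
for lo,hi in((.018,.03),(.005,.013)):
    m=(X[...,2]>lo)&(X[...,2]<hi)&(abs(X[...,0]-.624)<.045)&(abs(X[...,1]+.211)<.045)
    Q=X[m];print(len(Q),((Q.min(0)+Q.max(0))/2).round(4),np.ptp(Q,0).round(4),circ(Q))
to(.6235,-.2115,.10)
E
```

```text
time: 4.5
ee_pos: [0.5659, -0.2371, 0.2174]
tcp_rot: [0.973, 0.23, -0.001, -0.002]
contact_force: [0.1, 0.6, -0.0]
opening: 0.202
grip_force: 58.8
749 [ 0.622  -0.2127  0.0211] [0.0618 0.0622 0.006 ] (array([ 0.62209164, -0.21272248]), np.float64(0.028121986571072347))
2041 [ 0.622  -0.213   0.0089] [0.071  0.0709 0.0077] (array([ 0.62255613, -0.21258486]), np.float64(0.02347230140355333))
pos [ 0.5668 -0.2372  0.2188] yaw 26.65 tilt [-0.0013  0.0014 -1.    ] shift [0.3115 0.0134 0.5936] f [-0.2 -0.2  0.4] open 17.6 t 4.55
```

```bash
python3 -m jog '[[[255,0.15,0.008,0,0,0,0],[255,0.153,0.007,0,0,0,0],[255,0,0,0.1,0,0,0],[255,0,0,0.15,0,0,0],[255,0,0,0.15,0,0,0],[255,0,0,0.15,0,0,0],[255,0,0,0.1,0,0,0],[255,0,0,0.05,0,0,0],[255,0,0,0,0,0,0],[255,0,0,0,0,0,0]]]';python3 -c "
from h import *
to(.6222,-.2127,.0434)"
```

```text
time: 5.38
ee_pos: [0.6236, -0.2139, 0.0804]
tcp_rot: [0.973, 0.23, 0.001, 0.0]
contact_force: [0.6, 0.4, -0.5]
opening: 0.2
grip_force: 58.7
pos [ 0.6236 -0.2139  0.0804] yaw 26.64 tilt [ 1.1e-03 -4.0e-04 -1.0e+00] shift [-0.0038 -0.0084  0.1848] f [ 0.6  0.4 -0.5] open 17.0 t 5.38
```

```bash
python3 -m jog '[[[255,-0.004,-0.008,0.05,0,0,0],[255,0,0,0.06,0,0,0],[255,0,0,0.04,0,0,0],[255,0,0,0.02,0,0,0],[255,0,0,0.01,0,0,0],[255,0,0,0,0,0,0],[255,0,0,0,0,0,0]]]';python3 -c "
from h import *
to(.6222,-.2127,.0434)"
```

```text
time: 5.97
ee_pos: [0.6214, -0.2135, 0.0432]
tcp_rot: [0.973, 0.23, -0.0, -0.0]
contact_force: [0.8, 0.5, -0.6]
opening: 0.199
grip_force: 58.7
pos [ 0.6214 -0.2135  0.0432] yaw 26.57 tilt [-2.e-04  1.e-04 -1.e+00] shift [ 0.0055 -0.0019 -0.0012] f [ 0.8  0.5 -0.6] open 17.0 t 5.97
```

```bash
python3 -m jog '[[[255,0,0,0.005,0,0,0],[255,0,0,0.005,0,0,0],[255,0,0,0.005,0,0,0],[255,0,0,0,0,0,0]]]'
```

```text
time: 6.3
ee_pos: [0.6219, -0.2135, 0.0426]
tcp_rot: [0.973, 0.23, 0.0, -0.0]
contact_force: [-2.0, 2.6, 9.6]
opening: 0.2
grip_force: 59.9
```

```bash
python3 -m jog '[[[0,0,0,-0.005,0,0,0],[0,0,0,0,0,0,0],[0,0,0,0,0,0,0],[0,0,0,0,0,0,0],[0,0,0,0,0,0,0],[0,0,0,0,0,0,0],[0,0,0,-0.1,0,0,0],[0,0,0,-0.2,0,0,0],[0,0,0,-0.2,0,0,0],[0,-0.1,0,-0.17,0,0,0],[0,-0.1,0,-0.17,0,0,0],[0,-0.1,0,-0.15,0,0,0],[0,0,0,-0.1,0,0,0],[0,0,0,0,0,0,0]]]'; python3 - <<'E'
from h import *
im,d,P,X=snap("wrist","w4")
m=(X[...,2]>.012)&(X[...,2]<.09)&(np.hypot(X[...,0]-.622,X[...,1]+.2127)<.04)
for lo,hi in((.048,.07),(.03,.045),(.018,.027)):
    Q=X[m&(X[...,2]>lo)&(X[...,2]<hi)];print(len(Q),((Q.min(0)+Q.max(0))/2).round(4),np.ptp(Q,0).round(4),Q[:,2].max().round(4),np.median(Q[:,2]).round(4))
to(.5073,-.029,.29,0)
K,A,o=P;print(o)
E
```

```text
time: 7.47
ee_pos: [0.5701, -0.2426, 0.266]
tcp_rot: [0.973, 0.229, 0.004, 0.004]
contact_force: [0.9, -0.3, 0.4]
opening: 1.003
grip_force: 0.0
233 [ 0.6212 -0.2147  0.0535] [0.0208 0.0207 0.0066] 0.0568 0.0546
698 [ 0.6207 -0.2145  0.0378] [0.043  0.0434 0.0134] 0.0445 0.0388
570 [ 0.6222 -0.2129  0.0211] [0.0614 0.0612 0.0061] 0.0242 0.0213
pos [ 0.5693 -0.2416  0.2629] yaw 26.53 tilt [ 0.0065 -0.0032 -1.    ] shift [ 0.198  -1.0889 -0.1407] turn deg 26.53 units 0.2211 f [-0.2  1.2  0.1] open 84.7 t 7.52
[ 0.6350755  -0.20901919  0.4090202 ]
```

```bash
python3 -m jog '[[[0,-0.02,-0.1,-0.03,0,0,0],[0,-0.03,-0.19,-0.03,0,0,0],[0,-0.03,-0.19,-0.03,0,0,0],[0,-0.03,-0.19,-0.03,0,0,0],[0,-0.03,-0.19,-0.03,0,0,0],[0,-0.03,-0.19,-0.03,0,0,0],[0,0,-0.04,0,0,0,0],[0,0,0,0,0,0,0],[0,0,0,0,0,0,0]]]'; python3 - <<'E'
from h import *
im,d,P,X=snap("wrist","w5")
to()
for lo,hi,r in((.166,.19,.03),(.145,.166,.03),(.1,.15,.03),(.06,.072,.04)):
    m=(X[...,2]>lo)&(X[...,2]<hi)&(np.hypot(X[...,0]-.509,X[...,1]+.03)<r);Q=X[m]
    print(len(Q),((Q.min(0)+Q.max(0))/2).round(4),np.ptp(Q,0).round(4),np.median(Q[:,2]).round(4))
u,v=proj("wrist",P,np.array([.508,-.029,.16])).astype(int);print(u,v)
c=im[max(0,v-60):v+60,max(0,u-70):u+70];cv2.imwrite("pics/w5c.png",cv2.resize(c,None,fx=5,fy=5,interpolation=cv2.INTER_CUBIC)[:,:,::-1])
E
```

```text
time: 8.27
ee_pos: [0.4398, -0.0604, 0.2942]
tcp_rot: [0.973, 0.231, -0.001, 0.0]
contact_force: [-0.1, -0.3, -0.1]
opening: 0.997
grip_force: 0.0
pos [ 0.4402 -0.061   0.2943] yaw 26.61 tilt [-1.e-03 -4.e-04 -1.e+00] shift [0. 0. 0.] f [-0.4  0.  -0.7] open 85.2 t 8.32
365 [ 0.5065 -0.0301  0.1734] [0.0188 0.0191 0.0115] 0.1759
117 [ 0.5065 -0.0302  0.159 ] [0.029  0.0284 0.0066] 0.1596Traceback (most recent call last):
  File "<stdin>", line 6, in <module>
    return umr_minimum(a, axis, None, out, keepdims, initial, where)
ValueError: zero-size array to reduction operation minimum which has no identity
```

```bash
python3 - <<'E'
from h import *
z=np.load("pics/w5.npz");im,d=z["im"],z["d"];P=params("wrist");X=cloud("wrist",d,P)
m=(X[...,2]>.145)&(X[...,2]<.168);D=X-np.array([.5065,-.0301,0]);r=np.hypot(D[...,0],D[...,1]);m&=(r>.0115)&(r<.017)
a=np.degrees(np.arctan2(D[...,1],D[...,0]))[m];print(np.sort(a).round(0).tolist())
u,v=proj("wrist",P,np.array([.5065,-.0301,.17])).astype(int);print(u,v)
c=im[max(0,v-55):v+55,max(0,u-70):u+70];cv2.imwrite("pics/w5c.png",cv2.resize(c,None,fx=5,fy=5,interpolation=cv2.INTER_CUBIC)[:,:,::-1])
E
```

```text
[-178.0, -177.0, -175.0, -173.0, -172.0, -170.0, -169.0, -168.0, -166.0, -165.0, -164.0, -164.0, -162.0, -161.0, -161.0, -160.0, -157.0, -157.0, -156.0, -152.0, -152.0, -98.0, -97.0, -96.0, -95.0, -93.0, -93.0, -91.0, -91.0, -89.0, -87.0, -87.0, -85.0, -84.0, -83.0, -13.0, -11.0, -10.0, -9.0, -8.0, -7.0, -6.0, -5.0, -4.0, -3.0, -1.0, -1.0, 1.0, 3.0, 3.0, 5.0, 78.0, 80.0, 81.0, 83.0, 84.0, 87.0, 89.0, 90.0, 92.0, 95.0, 161.0, 163.0, 164.0, 166.0, 166.0, 169.0, 170.0, 171.0, 172.0, 175.0, 176.0, 178.0, 180.0, 180.0]
253 104
```

View pics/w5c.png

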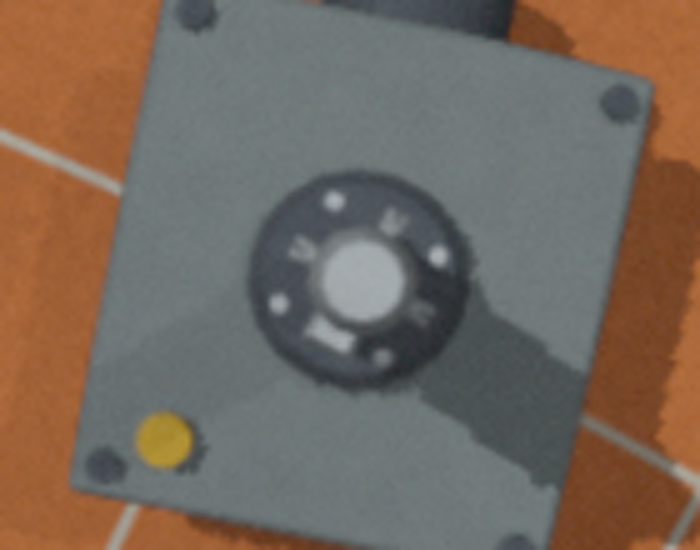

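Crop: the wide master spline top is at (330,337), so it points down-left; the three narrow ones are at (302,250), (393,222) and (422,312).

```bash
python3 - <<'E'
from h import *
z=np.load("pics/w5.npz");im=z["im"];P=params("wrist");u,v=253,104
g=cv2.cvtColor(im,cv2.COLOR_RGB2GRAY).astype(float)
c=np.array([(330,337),(302,250),(393,222),(422,312)])/5+[u-70,v-55]
pts=[]
for (x,y),rad in zip(c,(6,4,4,4)):
    V,U=np.mgrid[int(y-rad):int(y+rad+1),int(x-rad):int(x+rad+1)]
    W=plane("wrist",P,U,V,.1605);r=np.hypot(W[...,0]-.5065,W[...,1]+.0301)
    w=g[V,U]*((r>.0112)&(r<.0155));w=np.clip(w-np.percentile(g[V,U],45),0,None)*(r>.0112)*(r<.0155)
    pts.append((w[...,None]*W[...,:2]).sum((0,1))/w.sum())
p=np.array(pts);print(p.round(4))
ang=lambda d:np.degrees(np.arctan2(d[1],d[0]))%360
print("master axis",ang(p[0]-p[2]),"cross",ang(p[1]-p[3]),"centre",p.mean(0),(p[0]+p[2])/2,(p[1]+p[3])/2)
# head edges: orientation of deck from depth
X=cloud("wrist",z["d"],P);m=((X[...,2]>.045)&(X[...,2]<.06)).astype(np.uint8)
k,l,s,_=cv2.connectedComponentsWithStats(m);i=1+np.argmax(s[1:,4]);Q=X[l==i][:,:2].astype(np.float32);print(cv2.minAreaRect(Q))
E
```

```text
[[ 0.4945 -0.0306]
 [ 0.5073 -0.0179]
 [ 0.5194 -0.0311]
 [ 0.5067 -0.0432]]
master axis 178.7083146466702 cross 88.67394522703512 centre [ 0.50694721 -0.03068794] [ 0.50693132 -0.03083944] [ 0.5069631  -0.03053643]
((0.5195369124412537, -0.02784637361764908), (0.16537874937057495, 0.1290726363658905), 14.679525375366211)
```

```bash
python3 -m jog '[[[0,0.04,-0.08,0,0,0,0],[0,0.08,-0.17,0.01,0,0,0],[0,0.08,-0.17,0.01,0,0,0],[0,0.08,-0.17,0.01,0,0,0],[0,0.08,-0.17,0.01,0,0,0],[0,0.08,-0.17,0.01,0,0,0],[0,0.08,-0.17,0.01,0,0,0],[0,0.08,-0.17,0.01,0,0,0],[0,0.02,-0.03,0,0,0,0],[0,0,0,0,0,0,0],[0,0,0,0,0,0,0]]]'; python3 - <<'E'
from h import *
im,d,P,X=snap("wrist","w6");to()
big=cv2.resize(im,None,fx=1.5,fy=1.5,interpolation=cv2.INTER_CUBIC);cv2.imwrite("pics/w6b.png",big[:,:,::-1])
for n,c in (("1",(.575,.336)),("2",(.567,.201)),("3",(.425,.301)),("4",(.447,.177))):
    m=(X[...,2]>.004)&(X[...,2]<.03)&(np.hypot(X[...,0]-c[0],X[...,1]-c[1])<.05)
    Q=X[m];b=X[m&(X[...,2]>.017)];print(n,len(Q),((Q.min(0)+Q.max(0))/2).round(4),np.ptp(Q,0).round(4),b.mean(0).round(4),proj("wrist",P,np.array([*c,.022])).round(0))
E
```

```text
time: 9.23
ee_pos: [0.4351, 0.2267, 0.2803]
tcp_rot: [0.973, 0.23, -0.001, 0.001]
contact_force: [0.0, -0.2, 0.3]
opening: 1.002
grip_force: 0.0
pos [0.435  0.2261 0.2804] yaw 26.51 tilt [-0.0013 -0.0017 -1.    ] shift [0. 0. 0.] f [-0.7 -0.5 -0.4] open 84.7 t 9.28
1 1870 [0.5736 0.3346 0.0142] [0.0766 0.0778 0.0202] [0.5738 0.334  0.0216] [225.  31.]
2 1343 [0.565  0.1998 0.0142] [0.0672 0.0675 0.0199] [0.5653 0.1997 0.0218] [313.  81.]
3 897 [0.4214 0.299  0.014 ] [0.0571 0.0572 0.02  ] [0.4209 0.2985 0.0217] [199. 141.]
4 590 [0.4465 0.1781 0.0146] [0.0452 0.0434 0.0205] [0.4458 0.1775 0.0218] [287. 166.]
```

View pics/w6b.png

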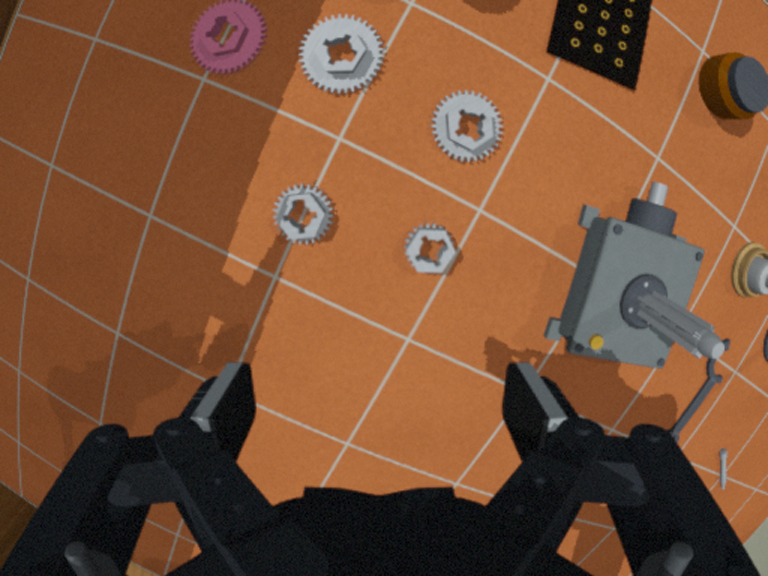

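```bash
cat >> h.py <<'E'
def cog(c,ztop=.022,im_name=None,R0=.03):
    """cog orientation and centre from wrist view; c approx centre"""
    im,d,P,X=snap("wrist",im_name);to()
    c=np.array(c,float)
    for _ in range(3):
        m=(abs(X[...,2]-ztop)<.004)&(np.hypot(X[...,0]-c[0],X[...,1]-c[1])<R0)
        M=cv2.convexHull(np.argwhere(m)[:,::-1].astype(np.int32));mm=cv2.moments(M)
        c=plane("wrist",P,mm["m10"]/mm["m00"],mm["m01"]/mm["m00"],ztop)[:2]
    g=cv2.cvtColor(im,cv2.COLOR_RGB2HSV)
    A=np.radians(np.arange(0,360,1.));rr=np.linspace(.0125,.0150,6)
    def samp(f,r):
        W=np.stack([c[0]+r*np.cos(A)[:,None],c[1]+r*np.sin(A)[:,None],np.full((360,len(r)),ztop)],-1)
        uv=proj("wrist",P,W).astype(np.float32);return cv2.remap(f,uv[...,0],uv[...,1],cv2.INTER_LINEAR)
    solid=m.astype(np.float32);h=1-samp(solid,rr).mean(1)
    ph=np.degrees(np.angle((h*np.exp(4j*A)).sum()))/4%90
    tot=[h[np.abs((np.degrees(A)-ph-90*k+180)%360-180)<30].sum() for k in range(4)];k=int(np.argmax(tot))
    lx=X[m];hx=samp(solid,np.linspace(.017,.025,33)).sum(1)
    hp=np.degrees(np.angle((hx*np.exp(6j*A)).sum()))/6+30
    th=ph+90*k;print("n",m.sum(),"centre",c.round(4),"theta",round(th%360,1),"groove sums",np.round(tot,1),"hex check(mod60)",round((hp-th+30)%60-30,1),"z",np.median(lx[:,2]).round(4))
    return c,th
E
python3 -m jog '[[[0,0.05,-0.02,0.05,0,0,0],[0,0.1,-0.04,0.1,0,0,0],[0,0.1,-0.04,0.1,0,0,0],[0,0.1,-0.04,0.1,0,0,0],[0,0.1,-0.03,0.1,0,0,0],[0,0.04,0,0.05,0,0,0],[0,0,0,0,0,0,0],[0,0,0,0,0,0,0]]]'; python3 - <<'E'
from h import *
cog((.5738,.334),im_name="w7")
E
```

```text
time: 9.95
ee_pos: [0.5071, 0.2996, 0.1804]
tcp_rot: [0.974, 0.229, -0.001, 0.001]
contact_force: [0.4, -0.3, -0.1]
opening: 0.999
grip_force: 0.0
pos [0.5072 0.2999 0.1815] yaw 26.45 tilt [-6.e-04 -7.e-04 -1.e+00] shift [0. 0. 0.] f [ 0.2  0.5 -0.5] open 85.0 t 10.0
n 876 centre [0.5737 0.3342] theta 266.7 groove sums [27.  25.5 47.1 20.8] hex check(mod60) -0.0 z 0.0218
```

```bash
python3 - <<'E'
from h import *
z=np.load("pics/w7.npz");im=z["im"];P=params("wrist");u,v=proj("wrist",P,np.array([.5737,.3342,.022])).astype(int)
print(u,v);c=im[max(0,v-75):v+75,max(0,u-100):u+100];cv2.imwrite("pics/w7c.png",cv2.resize(c,None,fx=4,fy=4,interpolation=cv2.INTER_CUBIC)[:,:,::-1])
t=np.radians(266.7);print(proj("wrist",P,np.array([.5737+.014*np.cos(t),.3342+.014*np.sin(t),.022])))
E
```

```text
250 102
[262.50662508 109.84478011]
```

View pics/w7c.png

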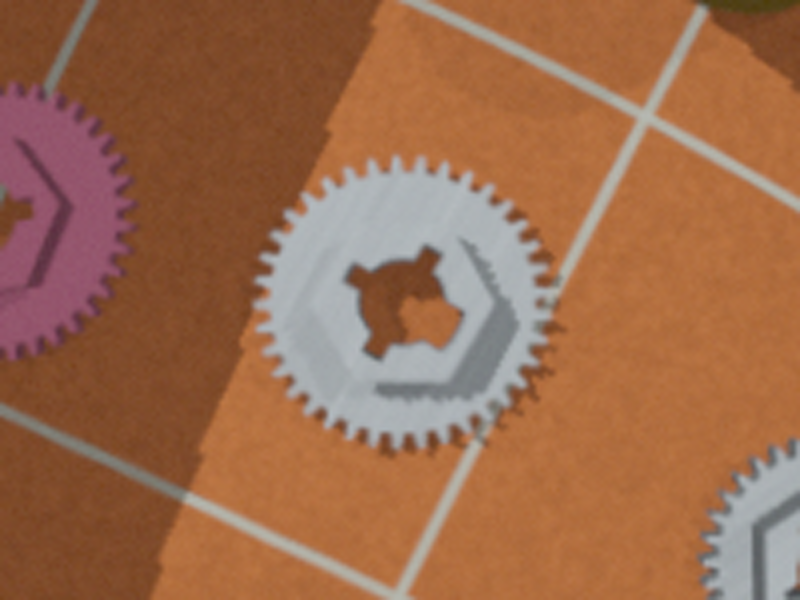

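```bash
python3 -m jog '[[[0,0,0,0,0,0,-0.0504],[0,0,0,0,0,0,-0.0504],[0,0,0,0,0,0,-0.0504],[0,0,0,0,0,0,-0.0504],[0,0,0,0,0,0,-0.0504],[0,0,0,0,0,0,0],[0,0,0,0,0,0,0]]]';python3 -c "
from h import *
to(.5737,.3342,.06,56.7)"
```

```text
time: 10.58
ee_pos: [0.5073, 0.3011, 0.1829]
tcp_rot: [0.88, 0.474, 0.001, 0.0]
contact_force: [0.3, -0.1, 0.9]
opening: 1.001
grip_force: 0.0
pos [0.5073 0.3011 0.1829] yaw 56.61 tilt [ 2.e-03  9.e-04 -1.e+00] shift [0.3198 0.1854 0.6152] turn deg -0.09 units -0.0008 f [ 0.3 -0.1  0.9] open 85.1 t 10.58
```

```bash
python3 -m jog '[[[0,0.08,0.045,0.05,0,0,0],[0,0.08,0.047,0.1,0,0,0],[0,0.08,0.047,0.12,0,0,0],[0,0.08,0.046,0.12,0,0,0],[0,0,0,0.12,0,0,0],[0,0,0,0.1,0,0,0],[0,0,0,0,0,0,0],[0,0,0,0,0,0,0]]]';python3 -c "
from h import *
to(.5737,.3342,.010,56.7)"
```

```text
time: 11.25
ee_pos: [0.5718, 0.3341, 0.0583]
tcp_rot: [0.88, 0.475, -0.002, -0.0]
contact_force: [1.0, 0.2, 0.1]
opening: 1.003
grip_force: 0.0
pos [0.5718 0.3341 0.0583] yaw 56.71 tilt [-0.0028 -0.0014 -1.    ] shift [0.0065 0.0082 0.2413] turn deg 0.01 units 0.0 f [1.  0.2 0.1] open 85.2 t 11.25
```

```bash
python3 -m jog '[[[0,0.003,0.004,0.08,0,0,0],[0,0,0,0.08,0,0,0],[0,0,0,0.05,0,0,0],[0,0,0,0.026,0,0,0],[0,0,0,0,0,0,0],[255,0,0,0,0,0,0],[255,0,0,0,0,0,0],[255,0,0,0,0,0,0],[255,0,0,0,0,0,0],[255,0,0,0,0,0,0],[255,0,0,0,0,0,0],[255,0,0,0,0,0,0]]]';python3 -c "
from h import *
to(.5737,.3342,.010,56.7)"
```

```text
time: 12.25
ee_pos: [0.5749, 0.3357, 0.0135]
tcp_rot: [0.88, 0.476, 0.001, -0.0]
contact_force: [-0.2, 0.2, 6.4]
opening: 0.448
grip_force: 61.4
pos [0.5749 0.3357 0.0135] yaw 56.81 tilt [ 0.0022  0.0012 -1.    ] shift [-0.0095 -0.0011  0.0173] turn deg 0.11 units 0.0009 f [-0.2  0.2  6.4] open 38.0 t 12.25
```

```bash
python3 -m jog '[[[255,0,0,-0.05,0,0,0],[255,0,0,-0.1,0,0,0],[255,0,0,-0.1,0,0,0],[255,0,0,-0.15,0,0,0.0524],[255,0,0,-0.15,0,0,0.0524],[255,0,0,-0.15,0,0,0.0524],[255,0,0,-0.15,0,0,0.0524],[255,0,0,-0.15,0,0,0.0524],[255,0,0,-0.12,0,0,0.0524],[255,0,0,-0.05,0,0,0.0524],[255,0,0,0,0,0,0.0524],[255,0,0,0,0,0,0.0524],[255,0,0,0,0,0,0.0524],[255,0,0,0,0,0,0.0524],[255,0,0,0,0,0,0.0524],[255,0,0,0,0,0,0.0524],[255,0,0,0,0,0,0.0524],[255,0,0,0,0,0,0],[255,0,0,0,0,0,0]]]';python3 -c "
from h import *
to(.5069,-.0306,.23,-31.3)"
```

```text
time: 13.83
ee_pos: [0.5729, 0.3345, 0.2448]
tcp_rot: [0.963, -0.268, -0.001, 0.001]
contact_force: [0.1, 0.1, -2.8]
opening: 0.444
grip_force: 60.9
pos [0.5729 0.3345 0.2448] yaw -31.06 tilt [-0.0024 -0.0014 -1.    ] shift [0.659  1.7338 0.0774] turn deg 0.24 units 0.002 f [ 0.1  0.1 -2.8] open 37.7 t 13.83
```

```bash
python3 - <<'E'
from h import *
st=telemetry.get_state();p=st["ee_pos"]
im,d,P,X=snap("wrist","w8")
M=R.from_quat(st["tcp_rot"]).as_matrix();T=(X-p)@M
m=(np.hypot(T[...,0],T[...,1])<.05)&(abs(T[...,2])<.03)
for lo,hi in((-.016,-.004),(.002,.010),(.0,.02)):
    Q=T[m&(T[...,2]>lo)&(T[...,2]<hi)];print(lo,hi,len(Q),Q.min(0).round(4),Q.max(0).round(4),np.median(Q,0).round(4))
u,v=proj("wrist",P,p).astype(int);print(u,v)
c=im[v-110:v+60,u-120:u+120];cv2.imwrite("pics/w8c.png",cv2.resize(c,None,fx=3,fy=3,interpolation=cv2.INTER_CUBIC)[:,:,::-1])
E
```

```text
-0.016 -0.004 3713 [-0.0234 -0.0323 -0.016 ] [ 0.0225  0.0333 -0.004 ] [ 0.0059  0.0004 -0.0083]
0.002 0.01 5733 [-0.0388 -0.0384  0.002 ] [0.0388 0.0395 0.01  ] [0.0187 0.0004 0.0058]
0.0 0.02 6415 [-0.0388 -0.0386  0.    ] [0.0388 0.0395 0.0148] [0.0185 0.0004 0.0058]
251 247
```

View pics/w8c.png

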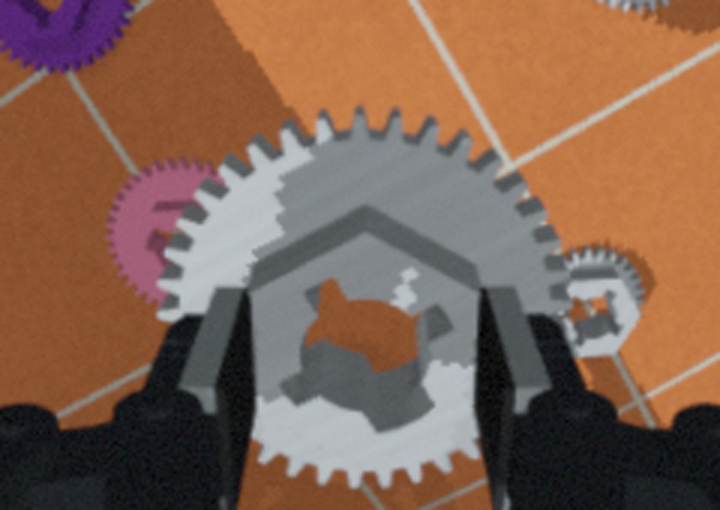

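```bash
python3 -m jog '[[[255,0.033,0.087,0,0,0,0.002],[255,0.066,0.173,0,0,0,0],[255,0.066,0.173,0,0,0,0],[255,0.066,0.173,0,0,0,0],[255,0.066,0.173,0,0,0,0],[255,0.066,0.173,0,0,0,0],[255,0.066,0.173,0,0,0,0],[255,0.066,0.173,0,0,0,0],[255,0.066,0.173,0,0,0,0],[255,0.066,0.173,0,0,0,0],[255,0.032,0.09,0,0,0,0],[255,0,0,0,0,0,0],[255,0,0,0,0,0,0]]]';python3 - <<'E'
from h import *
to(.5069,-.0306,.21,-31.3)
im,d,P,X=snap("wrist","w9")
m=(np.hypot(X[...,0]-.507,X[...,1]+.031)<.013)&(X[...,2]>.1)&(X[...,2]<.19);Q=X[m]
print(len(Q),Q.max(0).round(4),Q.min(0).round(4))
t=Q[Q[:,2]>.173];print(len(t),((t.min(0)+t.max(0))/2).round(4),np.ptp(t,0).round(4))
to()
E
```

```text
time: 14.97
ee_pos: [0.505, -0.0305, 0.2461]
tcp_rot: [0.962, -0.272, -0.0, -0.0]
contact_force: [0.5, 0.8, -4.0]
opening: 0.443
grip_force: 61.3
pos [ 0.505  -0.0305  0.2461] yaw -31.54 tilt [ 1.e-04  5.e-04 -1.e+00] shift [ 0.0083 -0.0046  0.1807] turn deg -0.24 units -0.002 f [ 0.5  0.8 -4. ] open 37.7 t 14.97
123 [ 0.5197 -0.0327  0.1505] [ 0.5081 -0.0434  0.1001]Traceback (most recent call last):
  File "<stdin>", line 6, in <module>
    return umr_minimum(a, axis, None, out, keepdims, initial, where)
ValueError: zero-size array to reduction operation minimum which has no identity
```

```bash
python3 -m jog '[[[255,0.006,-0.003,0.06,0,0,-0.001],[255,0,0,0.08,0,0,0],[255,0,0,0.08,0,0,0],[255,0,0,0.05,0,0,0],[255,0,0,0.03,0,0,0],[255,0,0,0.02,0,0,0],[255,0,0,0,0,0,0]]]';python3 - <<'E'
from h import *
for i in range(3): to(.5069,-.0306,.177,-31.3);cams.camera("wrist")
E
```

```text
time: 15.6
ee_pos: [0.5064, -0.0291, 0.1812]
tcp_rot: [0.963, -0.27, -0.001, 0.0]
contact_force: [-0.2, 0.3, -3.0]
opening: 0.445
grip_force: 61.3
pos [ 0.5064 -0.0291  0.1812] yaw -31.28 tilt [-1.4e-03  3.0e-04 -1.0e+00] shift [0.006  0.005  0.0208] turn deg 0.02 units 0.0002 f [-0.2  0.3 -3. ] open 37.8 t 15.6
pos [ 0.5068 -0.0293  0.1819] yaw -31.3 tilt [-5.e-04  2.e-04 -1.e+00] shift [0.0039 0.0051 0.0244] turn deg 0.0 units 0.0 f [ 0.5  0.7 -2.7] open 37.9 t 15.65
pos [ 0.5072 -0.0295  0.1824] yaw -31.31 tilt [ 7.e-04  0.e+00 -1.e+00] shift [0.0018 0.0055 0.0272] turn deg -0.01 units -0.0001 f [ 0.1 -1.  -3.1] open 37.6 t 15.7
```

```bash
python3 -m jog '[[[255,0.002,0.004,0.01,0,0,0],[255,0,0,0.01,0,0,0],[255,0,0,0.01,0,0,0],[255,0,0,0.01,0,0,0],[255,0,0,0.01,0,0,0],[255,0,0,0.01,0,0,0],[255,0,0,0,0,0,0]]]';python3 -c "
from h import *
to(.5069,-.0306,.16,-31.3)"
```

```text
time: 16.33
ee_pos: [0.5062, -0.0305, 0.1695]
tcp_rot: [0.963, -0.27, -0.001, 0.0]
contact_force: [0.6, 0.1, -3.9]
opening: 0.441
grip_force: 61.3
pos [ 0.5062 -0.0305  0.1695] yaw -31.34 tilt [-1.1e-03  2.0e-04 -1.0e+00] shift [ 0.0034 -0.0017  0.0473] turn deg -0.04 units -0.0003 f [ 0.6  0.1 -3.9] open 37.5 t 16.33
```

```bash
python3 -m jog '[[[255,0,0,0.03,0,0,0],[255,0,0,0.04,0,0,0],[255,0,0,0.04,0,0,0],[255,0,0,0.04,0,0,0],[255,0,0,0.04,0,0,0],[255,0,0,0.04,0,0,0],[255,0,0,0.04,0,0,0],[255,0,0,0.015,0,0,0],[255,0,0,0,0,0,0],[255,0,0,0,0,0,0]]]';python3 -c "
from h import *
to(.5069,-.0306,.16,-31.3)"
```

```text
time: 17.17
ee_pos: [0.5065, -0.0306, 0.1128]
tcp_rot: [0.963, -0.27, -0.0, 0.0]
contact_force: [-0.5, -0.4, -3.9]
opening: 0.447
grip_force: 61.3
pos [ 0.5065 -0.0306  0.1128] yaw -31.33 tilt [-6.e-04 -0.e+00 -1.e+00] shift [ 0.0014 -0.0009 -0.2358] turn deg -0.03 units -0.0003 f [-0.5 -0.4 -3.9] open 38.0 t 17.17
```

```bash
python3 -m jog '[[[0,0,0,0,0,0,0],[0,0,0,0,0,0,0],[0,0,0,0,0,0,0],[0,0,0,0,0,0,0],[0,0,0,0,0,0,0],[0,0,0,-0.1,0,0,0],[0,0,0,-0.2,0,0,0],[0,0,0,-0.2,0,0,0],[0,-0.1,0,-0.17,0,0,0],[0,-0.15,0,-0.08,0,0,0],[0,-0.1,0,0,0,0,0],[0,0,0,0,0,0,0],[0,0,0,0,0,0,0]]]';python3 - <<'E'
from h import *
to()
im,d,P,X=snap("wrist","w10")
r=np.hypot(X[...,0]-.507,X[...,1]+.0306)
for lo,hi in((.08,.1),(.066,.08),(.1,.15)):
    Q=X[(r<.045)&(X[...,2]>lo)&(X[...,2]<hi)]
    if len(Q):print(lo,len(Q),Q.min(0).round(4),Q.max(0).round(4),np.median(Q[:,2]).round(4))
E
```

```text
time: 18.25
ee_pos: [0.4466, 0.0061, 0.2637]
tcp_rot: [0.963, -0.27, 0.001, -0.0]
contact_force: [0.7, -0.2, -0.1]
opening: 1.003
grip_force: 0.0
pos [0.4466 0.0061 0.2637] yaw -31.27 tilt [ 2.e-03 -4.e-04 -1.e+00] shift [0. 0. 0.] f [ 0.7 -0.2 -0.1] open 85.2 t 18.25
0.08 582 [ 0.4862 -0.0537  0.0807] [ 0.5269 -0.0084  0.0891] 0.0869
0.066 2100 [ 0.4682 -0.0689  0.0681] [0.5454 0.008  0.0797] 0.0729
0.1 4 [ 0.5085 -0.0429  0.1238] [ 0.5185 -0.0163  0.1495] 0.1301
```

```bash
python3 -m jog '[[[0,-0.03,-0.09,0,0,0,0],[0,-0.06,-0.18,0.05,0,0,0],[0,-0.06,-0.18,0.07,0,0,0],[0,-0.06,-0.18,0.07,0,0,0],[0,-0.06,-0.18,0.07,0,0,0],[0,-0.06,-0.18,0.07,0,0,0],[0,-0.037,-0.144,0.07,0,0,0],[0,0,0,0,0,0,0],[0,0,0,0,0,0,0]]]';python3 - <<'E'
from h import *
cog((.565,.1998),im_name="w11")
E
```

```text
time: 19.05
ee_pos: [0.5018, 0.2383, 0.1803]
tcp_rot: [0.963, -0.269, -0.002, 0.002]
contact_force: [-0.4, -0.3, -0.3]
opening: 1.001
grip_force: 0.0
pos [0.502  0.2374 0.1813] yaw -31.29 tilt [-0.0028 -0.0018 -1.    ] shift [0. 0. 0.] f [-0.1  0.   0.5] open 85.1 t 19.1
n 856 centre [0.5653 0.1995] theta 241.5 groove sums [25.8 25.5 51.8 27.1] hex check(mod60) 0.2 z 0.0219
```

```bash
python3 -m jog '[[[0,0,0,0,0,0,-0.0524],[0,0,0,0.03,0,0,-0.0524],[0,0,0,0.03,0,0,-0.0524],[0,0,0,0.03,0,0,-0.0524],[0,0,0,0.03,0,0,-0.0524],[0,0,0,0.03,0,0,-0.0524],[0,0,0,0.03,0,0,-0.0524],[0,0,0,0.03,0,0,-0.0524],[0,0,0,0.03,0,0,-0.0524],[0,0,0,0,0,0,-0.0524],[0,0,0,0,0,0,0],[0,0,0,0,0,0,0]]]';python3 - <<'E'
from h import *
for i in range(2): to(.5653,.1996,.06,31.6);cams.camera("wrist")
E
```

```text
time: 20.1
ee_pos: [0.5028, 0.2364, 0.1356]
tcp_rot: [0.963, 0.27, 0.0, 0.0]
contact_force: [-0.4, -0.4, 1.1]
opening: 1.0
grip_force: 0.0
pos [0.5028 0.2364 0.1356] yaw 31.28 tilt [ 0.001  0.    -1.   ] shift [0.1712 0.3195 0.3785] turn deg -0.32 units -0.0027 f [-0.4 -0.4  1.1] open 85.0 t 20.1
pos [0.5028 0.2368 0.1357] yaw 31.3 tilt [ 1.1e-03  2.0e-04 -1.0e+00] shift [0.17   0.3209 0.379 ] turn deg -0.3 units -0.0025 f [0.5 0.3 0.3] open 84.8 t 20.15
```

```bash
python3 -m jog '[[[0,0.042,0.08,0.03,0,0,-0.0026],[0,0.042,0.08,0.08,0,0,0],[0,0.043,0.08,0.1,0,0,0],[0,0.043,0.08,0.1,0,0,0],[0,0,0,0.1,0,0,0],[0,0,0,0.1,0,0,0],[0,0,0,0.06,0,0,0],[0,0,0,0.04,0,0,0],[0,0,0,0,0,0,0],[0,0,0,0,0,0,0]]]';python3 - <<'E'
from h import *
for i in range(2): to(.5653,.1996,.0135,31.6);cams.camera("wrist")
E
```

```text
time: 21.03
ee_pos: [0.5648, 0.2013, 0.0133]
tcp_rot: [0.962, 0.274, 0.0, 0.0]
contact_force: [0.6, -0.8, -0.2]
opening: 1.004
grip_force: 0.0
pos [0.5648 0.2013 0.0133] yaw 31.84 tilt [ 2.e-04  0.e+00 -1.e+00] shift [-0.0026  0.0086 -0.0008] turn deg 0.24 units 0.002 f [ 0.6 -0.8 -0.2] open 85.3 t 21.03
pos [0.5655 0.2016 0.0141] yaw 31.85 tilt [ 1.7e-03  4.0e-04 -1.0e+00] shift [-0.0061  0.0079  0.0028] turn deg 0.25 units 0.0021 f [-0.  -0.2  0.5] open 85.1 t 21.08
```

Grip, lift, and turn by +62.9°.

```bash
python3 -m jog '[[[255,-0.004,0.008,0,0,0,0.002],[255,0,0,0,0,0,0],[255,0,0,0,0,0,0],[255,0,0,0,0,0,0],[255,0,0,0,0,0,0],[255,0,0,0,0,0,0],[255,0,0,0,0,0,0],[255,0,0,-0.1,0,0,0],[255,0,0,-0.1,0,0,0.0524],[255,0,0,-0.15,0,0,0.0524],[255,0,0,-0.15,0,0,0.0524],[255,0,0,-0.15,0,0,0.0524],[255,0,0,-0.15,0,0,0.0524],[255,0,0,-0.15,0,0,0.0524],[255,0,0,-0.12,0,0,0.0524],[255,0,0,-0.05,0,0,0.0524],[255,0,0,0,0,0,0.0524],[255,0,0,0,0,0,0.0524],[255,0,0,0,0,0,0],[255,0,0,0,0,0,0]]]';cat >> h.py <<'E'
def held():
    st=telemetry.get_state();p=st["ee_pos"];im,d,P,X=snap("wrist");M=R.from_quat(st["tcp_rot"]).as_matrix();T=(X-p)@M
    m=(np.hypot(T[...,0],T[...,1])<.05)&(T[...,2]>.002)&(T[...,2]<.0105);m=cv2.morphologyEx(m.astype(np.uint8),cv2.MORPH_OPEN,np.ones((3,3)))>0
    Q=T[m];print("disc in tool",len(Q),Q.min(0).round(4),Q.max(0).round(4),"ctr",((Q.min(0)+Q.max(0))/2).round(4),"med z",np.median(Q[:,2]).round(4))
E
python3 - <<'E'
from h import *
held();to(.5069,-.0306,.245,-31.3)
E
```

```text
time: 22.8
ee_pos: [0.5639, 0.1992, 0.2358]
tcp_rot: [0.963, -0.268, -0.001, 0.001]
contact_force: [-0.2, -0.2, -2.6]
opening: 0.447
grip_force: 61.2
disc in tool 3421 [-0.0323 -0.0334  0.002 ] [0.0348 0.0337 0.0105] ctr [0.0013 0.0002 0.0062] med z 0.0064
pos [0.564  0.1992 0.2358] yaw -31.11 tilt [-2.3e-03 -7.0e-04 -1.0e+00] shift [ 0.3491  1.1313 -0.0446] turn deg 0.19 units 0.0016 f [ 0.8  0.4 -2.3] open 37.4 t 22.85
```

```bash
python3 -m jog '[[[255,0.024,0.08,0,0,0,0.0015],[255,0.053,0.175,0,0,0,0],[255,0.053,0.175,0,0,0,0],[255,0.053,0.175,0,0,0,0],[255,0.053,0.175,0,0,0,0],[255,0.053,0.175,0,0,0,0],[255,0.053,0.175,0,0,0,0],[255,0,0,0.03,0,0,0],[255,0,0,0.07,0,0,0],[255,0,0,0.07,0,0,0],[255,0,0,0.05,0,0,0],[255,0,0,0.03,0,0,0],[255,0,0,0,0,0,0],[255,0,0,0,0,0,0]]]';python3 - <<'E'
from h import *
for i in range(3): to(.5060,-.0301,.177,-31.3);cams.camera("wrist")
E
```

```text
time: 24.02
ee_pos: [0.5052, -0.0289, 0.1868]
tcp_rot: [0.963, -0.271, -0.0, 0.0]
contact_force: [-0.4, 0.2, -1.7]
opening: 0.443
grip_force: 61.3
pos [ 0.5052 -0.0289  0.1868] yaw -31.4 tilt [-8.e-04  1.e-04 -1.e+00] shift [0.0066 0.0032 0.049 ] turn deg -0.1 units -0.0008 f [-0.4  0.2 -1.7] open 37.6 t 24.02
pos [ 0.5058 -0.0289  0.1874] yaw -31.4 tilt [ 5.e-04 -1.e-04 -1.e+00] shift [0.0042 0.0045 0.052 ] turn deg -0.1 units -0.0008 f [ 0.4  0.2 -2.3] open 37.8 t 24.07
pos [ 0.506  -0.0289  0.1878] yaw -31.41 tilt [ 1.3e-03 -2.0e-04 -1.0e+00] shift [0.0027 0.0051 0.0539] turn deg -0.11 units -0.0009 f [ 0.1  0.1 -2.4] open 37.9 t 24.12
```

```bash
python3 -m jog '[[[255,0.004,0.005,0.015,0,0,0],[255,0,0,0.015,0,0,0],[255,0,0,0.012,0,0,0],[255,0,0,0.012,0,0,0],[255,0,0,0.012,0,0,0],[255,0,0,0.012,0,0,0],[255,0,0,0.012,0,0,0],[255,0,0,0.01,0,0,0],[255,0,0,0,0,0,0]]]';python3 - <<'E'
from h import *
to(.5060,-.0301,.177,-31.3)
E
```

```text
time: 24.92
ee_pos: [0.5053, -0.0303, 0.1665]
tcp_rot: [0.963, -0.271, -0.0, -0.0]
contact_force: [0.5, -0.3, -2.5]
opening: 0.444
grip_force: 61.3
pos [ 0.5053 -0.0303  0.1665] yaw -31.45 tilt [-6.e-04  3.e-04 -1.e+00] shift [ 0.0025 -0.0026 -0.0524] turn deg -0.15 units -0.0013 f [ 0.5 -0.3 -2.5] open 37.8 t 24.92
```

```bash
python3 -m jog '[[[255,0,0,0.03,0,0,0],[255,0,0,0.04,0,0,0],[255,0,0,0.05,0,0,0],[255,0,0,0.05,0,0,0],[255,0,0,0.05,0,0,0],[255,0,0,0.04,0,0,0],[255,0,0,0.012,0,0,0],[255,0,0,0,0,0,0],[0,0,0,0,0,0,0],[0,0,0,0,0,0,0],[0,0,0,0,0,0,0],[0,0,0,0,0,0,0],[0,0,0,0,0,0,0],[0,0,0,-0.1,0,0,0],[0,0,0,-0.2,0,0,0],[0,0,0,-0.2,0,0,0],[0,-0.1,0,-0.17,0,0,0],[0,-0.15,0,-0.08,0,0,0],[0,-0.1,0,0,0,0,0],[0,0,0,0,0,0,0]]]';python3 - <<'E'
from h import *
im,d,P,X=snap("wrist","w12");to()
r=np.hypot(X[...,0]-.507,X[...,1]+.0306)
for lo,hi in((.1,.12),(.09,.1),(.066,.08)):
    Q=X[(r<.045)&(X[...,2]>lo)&(X[...,2]<hi)]
    if len(Q):print(lo,len(Q),Q.min(0).round(4),Q.max(0).round(4),np.median(Q[:,2]).round(4))
E
```

```text
time: 26.58
ee_pos: [0.4439, 0.0075, 0.2645]
tcp_rot: [0.963, -0.27, 0.001, -0.001]
contact_force: [-0.3, -0.2, -0.1]
opening: 0.999
grip_force: 0.0
pos [0.4451 0.0067 0.2637] yaw -31.36 tilt [ 2.1e-03 -3.0e-04 -1.0e+00] shift [0. 0. 0.] f [-0.1 -0.5 -0.2] open 85.1 t 26.63
0.1 772 [ 0.4858 -0.0538  0.1009] [ 0.5262 -0.0082  0.1109] 0.1089
0.09 1420 [ 0.4723 -0.064   0.092 ] [0.5397 0.0028 0.0999] 0.0949
0.066 525 [ 0.4682 -0.0693  0.0708] [0.545  0.008  0.0798] 0.0729
```

```bash
python3 -m jog '[[[0,-0.067,-0.064,0,0,0,0],[0,-0.137,-0.132,0.046,0,0,0],[0,-0.137,-0.132,0.046,0,0,0],[0,-0.137,-0.132,0.046,0,0,0],[0,-0.137,-0.132,0.046,0,0,0],[0,-0.137,-0.132,0.046,0,0,0],[0,-0.137,-0.132,0.046,0,0,0],[0,-0.137,-0.132,0.046,0,0,0],[0,-0.137,-0.132,0.046,0,0,0],[0,-0.067,-0.064,0.046,0,0,0],[0,0,0,0,0,0,0],[0,0,0,0,0,0,0]]]';python3 - <<'E'
from h import *
cog((.421,.2988),im_name="w13")
E
```

```text
time: 27.63
ee_pos: [0.3591, 0.3366, 0.1784]
tcp_rot: [0.963, -0.27, -0.001, 0.001]
contact_force: [-0.1, -0.9, -0.1]
opening: 1.002
grip_force: 0.0
pos [0.3597 0.336  0.179 ] yaw -31.4 tilt [-9.0e-04 -1.8e-03 -1.0e+00] shift [0. 0. 0.] f [-0.3  0.6  0.5] open 85.0 t 27.68
n 853 centre [0.4212 0.2994] theta 31.9 groove sums [51.9 25.3 25.6 22.1] hex check(mod60) -0.2 z 0.0219
```

```bash
python3 -m jog '[[[0,0,0,0,0,0,-0.0461],[0,0,0,0.04,0,0,-0.0461],[0,0,0,0.04,0,0,-0.0461],[0,0,0,0.04,0,0,-0.0461],[0,0,0,0.04,0,0,-0.0461],[0,0,0,0.04,0,0,-0.0461],[0,0,0,0,0,0,0],[0,0,0,0,0,0,0]]]';python3 - <<'E'
from h import *
for i in range(2): to(.4212,.2994,.0137,1.8);cams.camera("wrist")
E
```

```text
time: 28.35
ee_pos: [0.3602, 0.3352, 0.1399]
tcp_rot: [1.0, 0.013, -0.0, 0.0]
contact_force: [0.2, -0.1, 0.2]
opening: 0.998
grip_force: 0.0
pos [0.3602 0.3352 0.1399] yaw 1.49 tilt [-2.e-04 -6.e-04 -1.e+00] shift [0.3006 0.1865 0.6312] turn deg -0.31 units -0.0026 f [ 0.2 -0.1  0.2] open 84.8 t 28.35
pos [0.3604 0.3358 0.1404] yaw 1.52 tilt [ 7.e-04  2.e-04 -1.e+00] shift [0.2986 0.1899 0.6335] turn deg -0.28 units -0.0024 f [0.2 0.6 0.6] open 84.6 t 28.4
```

```bash
python3 -m jog '[[[0,0.075,0.047,0.03,0,0,-0.0025],[0,0.075,0.047,0.08,0,0,0],[0,0.075,0.047,0.1,0,0,0],[0,0.074,0.047,0.1,0,0,0],[0,0,0,0.1,0,0,0],[0,0,0,0.1,0,0,0],[0,0,0,0.08,0,0,0],[0,0,0,0.043,0,0,0],[0,0,0,0,0,0,0],[0,0,0,0,0,0,0]]]';python3 - <<'E'
from h import *
for i in range(2): to(.4212,.2994,.0137,1.8);cams.camera("wrist")
E
```

```text
time: 29.28
ee_pos: [0.4209, 0.3011, 0.0136]
tcp_rot: [1.0, 0.018, 0.0, -0.0]
contact_force: [0.2, 0.1, 0.1]
opening: 1.004
grip_force: 0.0
pos [0.4209 0.3011 0.0136] yaw 2.01 tilt [ 3.e-04  1.e-04 -1.e+00] shift [ 0.0012  0.0085 -0.0003] turn deg 0.21 units 0.0017 f [0.2 0.1 0.1] open 85.4 t 29.28
pos [0.4214 0.3015 0.0143] yaw 2.02 tilt [ 1.6e-03  9.0e-04 -1.0e+00] shift [-0.0016  0.0105  0.0028] turn deg 0.22 units 0.0019 f [ 0.5  0.4 -0.3] open 85.2 t 29.33
```

```bash
python3 -m jog '[[[255,0,0.009,0,0,0,0.0015],[255,0,0,0,0,0,0],[255,0,0,0,0,0,0],[255,0,0,0,0,0,0],[255,0,0,0,0,0,0],[255,0,0,0,0,0,0],[255,0,0,0,0,0,0],[255,0,0,-0.1,0,0,0],[255,0,0,-0.15,0,0,-0.055],[255,0,0,-0.15,0,0,-0.055],[255,0,0,-0.15,0,0,-0.055],[255,0,0,-0.15,0,0,-0.055],[255,0,0,-0.15,0,0,-0.055],[255,0,0,-0.15,0,0,-0.055],[255,0,0,-0.1,0,0,-0.055],[255,0,0,0,0,0,-0.055],[255,0,0,0,0,0,-0.055],[255,0,0,0,0,0,-0.055]]]'; python3 -m jog '[[[255,0,0,0,0,0,-0.0561],[255,0,0,0,0,0,-0.0561],[255,0,0,0,0,0,-0.0561],[255,0,0,0,0,0,-0.0561],[255,0,0,0,0,0,-0.0561],[255,0,0,0,0,0,-0.0561],[255,0,0,0,0,0,-0.0561],[255,0,0,0,0,0,-0.0561],[255,0,0,0,0,0,-0.0561],[255,0,0,0,0,0,-0.0561],[255,0,0,0,0,0,-0.0561],[255,0,0,0,0,0,-0.0561],[255,0,0,0,0,0,0],[255,0,0,0,0,0,0]]]'
python3 - <<'E'
from h import *
held();to(.5069,-.0306,.235,148.7)
E
```

```text
time: 30.88
ee_pos: [0.4203, 0.299, 0.2334]
tcp_rot: [0.828, 0.561, 0.0, 0.0]
contact_force: [-0.8, -0.4, -2.0]
opening: 0.443
grip_force: 61.4
time: 32.05
ee_pos: [0.4201, 0.2989, 0.2326]
tcp_rot: [0.272, 0.962, -0.0, -0.0]
contact_force: [-0.8, 0.9, -1.7]
opening: 0.442
grip_force: 61.3
disc in tool 1819 [-0.0156 -0.0291  0.002 ] [0.0291 0.0261 0.0105] ctr [ 0.0068 -0.0015  0.0062] med z 0.0065
pos [0.4202 0.2989 0.2328] yaw 148.49 tilt [-9.e-04 -5.e-04 -1.e+00] shift [-1.2309 -1.1781 -0.0108] turn deg -0.21 units -0.0018 f [ 0.  -0.3 -2. ] open 37.6 t 32.1
```

```bash
python3 -m jog '[[[255,-0.067,-0.065,0,0,0,-0.001],[255,-0.137,-0.131,0,0,0,0],[255,-0.137,-0.131,0,0,0,0],[255,-0.137,-0.131,0,0,0,0],[255,-0.137,-0.131,0,0,0,0],[255,-0.137,-0.131,0,0,0,0],[255,-0.137,-0.131,0,0,0,0],[255,-0.137,-0.131,0,0,0,0],[255,-0.137,-0.131,0,0,0,0],[255,-0.068,-0.065,0,0,0,0],[255,0,0,0.02,0,0,0],[255,0,0,0.06,0,0,0],[255,0,0,0.08,0,0,0],[255,0,0,0.05,0,0,0],[255,0,0,0.03,0,0,0],[255,0,0,0,0,0,0],[255,0,0,0,0,0,0]]]';python3 - <<'E'
from h import *
for i in range(3): to(.5069,-.0306,.167,148.7);cams.camera("wrist")
E
```

```text
time: 33.52
ee_pos: [0.5085, -0.029, 0.1847]
tcp_rot: [0.269, 0.963, -0.0, -0.001]
contact_force: [0.9, 0.5, -2.4]
opening: 0.443
grip_force: 61.3
pos [ 0.5085 -0.029   0.1847] yaw 148.83 tilt [-1.3e-03  3.0e-04 -1.0e+00] shift [ 0.0026 -0.0108  0.0887] turn deg 0.13 units 0.0011 f [ 0.9  0.5 -2.4] open 37.7 t 33.52
pos [ 0.5091 -0.0293  0.1855] yaw 148.82 tilt [ 4.e-04  0.e+00 -1.e+00] shift [ 0.0063 -0.0114  0.0923] turn deg 0.12 units 0.001 f [ 0.1 -0.1 -1.7] open 37.6 t 33.57
pos [ 0.5095 -0.0295  0.1859] yaw 148.81 tilt [ 1.3e-03 -1.0e-04 -1.0e+00] shift [ 0.0085 -0.0116  0.0946] turn deg 0.11 units 0.0009 f [ 0.3 -0.6 -1.4] open 37.4 t 33.62
```

```bash
python3 -m jog '[[[255,0.006,-0.011,0.01,0,0,0],[255,0,0,0.015,0,0,0],[255,0,0,0.012,0,0,0],[255,0,0,0.012,0,0,0],[255,0,0,0.012,0,0,0],[255,0,0,0.012,0,0,0],[255,0,0,0.012,0,0,0],[255,0,0,0.01,0,0,0],[255,0,0,0,0,0,0]]]';python3 - <<'E'
from h import *
to(.5069,-.0306,.1235,148.7)
E
```

```text
time: 34.42
ee_pos: [0.5066, -0.031, 0.1657]
tcp_rot: [0.269, 0.963, 0.0, -0.0]
contact_force: [-0.9, 1.6, -3.7]
opening: 0.446
grip_force: 61.3
pos [ 0.5066 -0.031   0.1657] yaw 148.76 tilt [-4.e-04  5.e-04 -1.e+00] shift [-2.00e-04  2.30e-03  2.11e-01] turn deg 0.06 units 0.0005 f [-0.9  1.6 -3.7] open 37.9 t 34.42
```

```bash
python3 -m jog '[[[255,0,0,0.03,0,0,0],[255,0,0,0.04,0,0,0],[255,0,0,0.05,0,0,0],[255,0,0,0.04,0,0,0],[255,0,0,0.03,0,0,0],[255,0,0,0.012,0,0,0],[255,0,0,0,0,0,0],[0,0,0,0,0,0,0],[0,0,0,0,0,0,0],[0,0,0,0,0,0,0],[0,0,0,0,0,0,0],[0,0,0,0,0,0,0],[0,0,0,-0.1,0,0,0],[0,0,0,-0.2,0,0,0],[0,0,0,-0.2,0,0,0],[0,-0.1,0,-0.15,0,0,0],[0,-0.15,0,-0.05,0,0,0],[0,-0.1,0,0,0,0,0],[0,0,0,0,0,0,0]]]';python3 - <<'E'
from h import *
im,d,P,X=snap("wrist","w14");to()
r=np.hypot(X[...,0]-.507,X[...,1]+.0306)
for lo,hi in((.122,.14),(.11,.122),(.09,.1),(.066,.08)):
    Q=X[(r<.045)&(X[...,2]>lo)&(X[...,2]<hi)]
    if len(Q):print(lo,len(Q),Q.min(0).round(4),Q.max(0).round(4),np.median(Q[:,2]).round(4))
E
```

```text
time: 36.0
ee_pos: [0.5707, -0.0699, 0.2685]
tcp_rot: [0.27, 0.963, -0.0, 0.004]
contact_force: [0.1, 0.3, 0.1]
opening: 0.999
grip_force: 0.0
pos [ 0.5681 -0.0686  0.2669] yaw 148.7 tilt [ 2.1e-03 -8.0e-04 -1.0e+00] shift [0. 0. 0.] f [-1.4  0.2  0. ] open 85.0 t 36.05
0.122 952 [ 0.4856 -0.0536  0.1225] [ 0.5264 -0.009   0.1335] 0.1309
0.11 676 [ 0.4777 -0.06    0.11  ] [ 0.5345 -0.0029  0.1208] 0.1168
0.09 530 [ 0.4725 -0.0647  0.0928] [0.539  0.0022 0.0985] 0.0948
0.066 486 [ 0.4684 -0.0701  0.0664] [0.5449 0.0075 0.0754] 0.0728
```

```bash
python3 -m jog '[[[0,0.066,0.06,0,0,0,0],[0,0.132,0.123,0,0,0,0],[0,0.132,0.123,0,0,0,0],[0,0.132,0.123,0,0,0,0],[0,0.132,0.123,0.04,0,0,0],[0,0.132,0.123,0.08,0,0,0],[0,0.066,0.06,0.1,0,0,0],[0,0,0,0.12,0,0,0],[0,0,0,0.09,0,0,0],[0,0,0,0,0,0,0],[0,0,0,0,0,0,0]]]';python3 - <<'E'
from h import *
cog((.4458,.1776),im_name="w15")
E
```

```text
time: 36.97
ee_pos: [0.5051, 0.1403, 0.1784]
tcp_rot: [0.269, 0.963, -0.001, -0.002]
contact_force: [-0.0, 0.3, 0.5]
opening: 1.0
grip_force: 0.0
pos [0.5068 0.1403 0.1799] yaw 148.78 tilt [-1.e-03 -2.e-04 -1.e+00] shift [0. 0. 0.] f [1.6 1.2 0.9] open 85.0 t 37.02
n 858 centre [0.4451 0.177 ] theta 325.5 groove sums [21.2 21.6 21.4 51.5] hex check(mod60) -0.5 z 0.0219
```

```bash
python3 -m jog '[[[0,0,0,0,0,0,-0.044],[0,0,0,0.05,0,0,-0.044],[0,0,0,0.05,0,0,-0.044],[0,0,0,0.05,0,0,-0.044],[0,0,0,0.05,0,0,-0.044],[0,0,0,0,0,0,0],[0,0,0,0,0,0,0]]]';python3 - <<'E'
from h import *
for i in range(2): to(.4451,.177,.0137,175.2);cams.camera("wrist")
E
```

```text
time: 37.6
ee_pos: [0.508, 0.1401, 0.1409]
tcp_rot: [0.044, 0.999, 0.0, 0.001]
contact_force: [0.2, -0.1, 0.6]
opening: 1.003
grip_force: 0.0
pos [0.508  0.1401 0.1409] yaw 175.0 tilt [ 1.1e-03  2.0e-04 -1.0e+00] shift [0.33   0.1561 0.6359] turn deg -0.2 units -0.0017 f [ 0.2 -0.1  0.6] open 85.3 t 37.6
pos [0.5084 0.1403 0.1413] yaw 175.01 tilt [ 2.2e-03  4.0e-04 -1.0e+00] shift [0.3327 0.155  0.6374] turn deg -0.19 units -0.0016 f [-0.3  0.   0.1] open 85.0 t 37.65
```

```bash
python3 -m jog '[[[0,0.082,0.039,0.03,0,0,-0.0016],[0,0.082,0.039,0.08,0,0,0],[0,0.083,0.039,0.1,0,0,0],[0,0.083,0.039,0.1,0,0,0],[0,0,0,0.1,0,0,0],[0,0,0,0.1,0,0,0],[0,0,0,0.08,0,0,0],[0,0,0,0.045,0,0,0],[0,0,0,0,0,0,0],[0,0,0,0,0,0,0]]]';python3 - <<'E'
from h import *
for i in range(2): to(.4451,.177,.0137,175.2);cams.camera("wrist")
E
```

```text
time: 38.53
ee_pos: [0.4448, 0.1769, 0.0133]
tcp_rot: [0.041, 0.999, 0.0, 0.0]
contact_force: [0.2, -0.1, -0.2]
opening: 1.002
grip_force: 0.0
pos [0.4448 0.1769 0.0133] yaw 175.32 tilt [ 5.e-04  2.e-04 -1.e+00] shift [-0.0016  0.0004 -0.0018] turn deg 0.12 units 0.001 f [ 0.2 -0.1 -0.2] open 85.2 t 38.53
pos [0.4454 0.1771 0.0139] yaw 175.33 tilt [ 1.9e-03  6.0e-04 -1.0e+00] shift [ 0.0015 -0.0007  0.0009] turn deg 0.13 units 0.001 f [ 0.4 -0.8 -0. ] open 84.8 t 38.58
```

```bash
python3 -m jog '[[[255,0,0,0,0,0,0],[255,0,0,0,0,0,0],[255,0,0,0,0,0,0],[255,0,0,0,0,0,0],[255,0,0,0,0,0,0],[255,0,0,0,0,0,0],[255,0,0,0,0,0,0],[255,0,0,-0.1,0,0,0],[255,0,0,-0.15,0,0,0.055],[255,0,0,-0.15,0,0,0.055],[255,0,0,-0.15,0,0,0.055],[255,0,0,-0.15,0,0,0.055],[255,0,0,-0.15,0,0,0.055],[255,0,0,-0.15,0,0,0.055],[255,0,0,-0.1,0,0,0.055],[255,0,0,0,0,0,0.055],[255,0,0,0,0,0,0.055],[255,0,0,0,0,0,0.055]]]'; python3 -m jog '[[[255,0,0,0,0,0,0.056],[255,0,0,0,0,0,0.056],[255,0,0,0,0,0,0.056],[255,0,0,0,0,0,0.056],[255,0,0,0,0,0,0.056],[255,0,0,0,0,0,0.056],[255,0,0,0,0,0,0.056],[255,0,0,0,0,0,0.056],[255,0,0,0,0,0,0.056],[255,0,0,0,0,0,0.056],[255,0,0,0,0,0,0.056],[255,0,0,0,0,0,0.056],[255,0,0,0,0,0,0],[255,0,0,0,0,0,0]]]'
python3 - <<'E'
from h import *
held();to(.5069,-.0306,.235,28.7)
E
```

```text
time: 40.13
ee_pos: [0.444, 0.1768, 0.2334]
tcp_rot: [0.58, 0.814, 0.0, 0.0]
contact_force: [-0.7, 0.3, -1.0]
opening: 0.446
grip_force: 61.0
time: 41.3
ee_pos: [0.4437, 0.1767, 0.2325]
tcp_rot: [0.968, 0.249, -0.0, 0.0]
contact_force: [0.0, 0.0, -1.6]
opening: 0.442
grip_force: 61.0
disc in tool 767 [-0.0177 -0.0219  0.002 ] [0.0231 0.0213 0.0105] ctr [ 0.0027 -0.0003  0.0063] med z 0.0061
pos [0.4438 0.1767 0.2326] yaw 28.88 tilt [-5.e-04 -2.e-04 -1.e+00] shift [-0.2246  1.06   -0.0118] turn deg 0.18 units 0.0015 f [-0.8  0.3 -2.2] open 37.7 t 41.35
```

```bash
python3 -m jog '[[[255,-0.016,0.08,0,0,0,0.001],[255,-0.035,0.168,0,0,0,0],[255,-0.035,0.168,0,0,0,0],[255,-0.035,0.168,0,0,0,0],[255,-0.035,0.168,0,0,0,0],[255,-0.035,0.168,0,0,0,0],[255,-0.031,0.14,0,0,0,0],[255,0,0,0,0,0,0],[255,0,0,0.06,0,0,0],[255,0,0,0.08,0,0,0],[255,0,0,0.06,0,0,0],[255,0,0,0.03,0,0,0],[255,0,0,0,0,0,0],[255,0,0,0,0,0,0]]]';python3 - <<'E'
from h import *
for i in range(3): to(.5073,-.0303,.167,28.7);cams.camera("wrist")
E
```

```text
time: 42.52
ee_pos: [0.5062, -0.0297, 0.1863]
tcp_rot: [0.969, 0.248, -0.001, -0.0]
contact_force: [1.1, 0.6, -0.7]
opening: 0.444
grip_force: 61.0
pos [ 0.5062 -0.0297  0.1863] yaw 28.69 tilt [-1.4e-03  3.0e-04 -1.0e+00] shift [0.0035 0.0053 0.0964] turn deg -0.01 units -0.0001 f [ 1.1  0.6 -0.7] open 37.7 t 42.52
pos [ 0.5068 -0.0299  0.187 ] yaw 28.67 tilt [-0.e+00  1.e-04 -1.e+00] shift [0.0015 0.0029 0.0999] turn deg -0.03 units -0.0002 f [-0.3 -0.3 -0.6] open 37.4 t 42.57
pos [ 0.5071 -0.0301  0.1874] yaw 28.66 tilt [ 8.e-04 -1.e-04 -1.e+00] shift [0.0004 0.0012 0.102 ] turn deg -0.04 units -0.0003 f [ 0.5  0.5 -1.5] open 38.0 t 42.62
```

```bash
python3 -m jog '[[[255,0,0.002,0.012,0,0,0],[255,0,0,0.012,0,0,0],[255,0,0,0.012,0,0,0],[255,0,0,0.012,0,0,0],[255,0,0,0.012,0,0,0],[255,0,0,0.012,0,0,0],[255,0,0,0.012,0,0,0],[255,0,0,0.012,0,0,0],[255,0,0,0,0,0,0]]]';python3 - <<'E'
from h import *
to(.5073,-.0303,.147,28.7)
E
```

```text
time: 43.42
ee_pos: [0.5068, -0.0306, 0.167]
tcp_rot: [0.969, 0.247, -0.0, -0.0]
contact_force: [1.2, 0.8, -1.9]
opening: 0.441
grip_force: 60.9
pos [ 0.5068 -0.0306  0.167 ] yaw 28.59 tilt [-3.e-04  7.e-04 -1.e+00] shift [0.0029 0.     0.1002] turn deg -0.11 units -0.0009 f [ 1.2  0.8 -1.9] open 37.5 t 43.42
```

```bash
python3 -m jog '[[[255,0,0,0.03,0,0,0],[255,0,0,0.03,0,0,0],[255,0,0,0.025,0,0,0],[255,0,0,0.014,0,0,0],[255,0,0,0,0,0,0],[0,0,0,0,0,0,0],[0,0,0,0,0,0,0],[0,0,0,0,0,0,0],[0,0,0,0,0,0,0],[0,0,0,0,0,0,0],[0,0,0,-0.1,0,0,0],[0,0,0,-0.2,0,0,0],[0,-0.05,0,-0.17,0,0,0],[0,-0.1,0,-0.15,0,0,0],[0,-0.1,0,-0.05,0,0,0],[0,-0.1,0,0,0,0,0],[0,0,0,0,0,0,0],[0,0,0,0,0,0,0]]]';python3 - <<'E'
from h import *
im,d,P,X=snap("wrist","w16");to()
r=np.hypot(X[...,0]-.507,X[...,1]+.0306)
for lo,hi in((.145,.159),(.133,.145),(.112,.122),(.09,.1)):
    Q=X[(r<.045)&(X[...,2]>lo)&(X[...,2]<hi)]
    if len(Q):print(lo,len(Q),Q.min(0).round(4),Q.max(0).round(4),np.median(Q[:,2]).round(4))
# cap & spanner check from side/scene
for n in("scene","side"):
    im,d,P,X=snap(n,n+"1");m=(X[...,2]>.003)&(X[...,2]<.016)&(X[...,1]>-.33)&(X[...,1]<-.18)&(X[...,0]>.33)&(X[...,0]<.58);Q=X[m];print(n,len(Q),Q.min(0).round(3),Q.max(0).round(3),Q.mean(0).round(3))
E
```

```text
time: 44.92
ee_pos: [0.4452, -0.0647, 0.2823]
tcp_rot: [0.969, 0.246, 0.001, 0.0]
contact_force: [0.0, 0.9, 0.2]
opening: 0.994
grip_force: 0.0
pos [ 0.4456 -0.0644  0.2819] yaw 28.55 tilt [ 9.e-04  1.e-04 -1.e+00] shift [0. 0. 0.] f [ 0.4 -0.5  0.2] open 85.0 t 44.97
0.145 1095 [ 0.4857 -0.0538  0.1451] [ 0.5261 -0.0093  0.159 ] 0.153
0.133 126 [ 0.4824 -0.0548  0.1331] [ 0.5294 -0.0077  0.1446] 0.1389
0.112 333 [ 0.4776 -0.0597  0.1124] [ 0.5352 -0.0029  0.1211] 0.117
0.09 469 [ 0.4722 -0.0641  0.0928] [0.5393 0.0028 0.0991] 0.0948
scene 194 [ 0.335 -0.33   0.003] [ 0.579 -0.184  0.014] [ 0.442 -0.277  0.006]
side 456 [ 0.331 -0.33   0.003] [ 0.58  -0.18   0.013] [ 0.441 -0.269  0.006]
```

```bash
python3 -m jog '[[[0,-0.06,0.06,0,0,0,0],[0,-0.128,0.123,0.05,0,0,0],[0,-0.128,0.123,0.07,0,0,0],[0,-0.128,0.123,0.07,0,0,0],[0,-0.128,0.123,0.07,0,0,0],[0,-0.128,0.123,0.07,0,0,0],[0,-0.128,0.123,0.07,0,0,0],[0,0,0,0,0,0,0],[0,0,0,0,0,0,0]]]';python3 - <<'E'
from h import *
im,d,P,X=snap("wrist","w17");to()
c=np.zeros(2)
m=(X[...,2]>.0035)&(X[...,2]<.014)&(X[...,1]>-.36)&(X[...,1]<-.15)&(X[...,0]>.3)&(X[...,0]<.56)&(np.hypot(X[...,0]-.622,X[...,1]+.2127)>.05)
k,l,s,_=cv2.connectedComponentsWithStats(m.astype(np.uint8));
for i in range(1,k):
    if s[i,4]>50:
        Q=X[l==i];print(s[i,4],Q.min(0).round(4),Q.max(0).round(4),cv2.minAreaRect(Q[:,:2].astype(np.float32)),np.median(Q[:,2]).round(4))
cv2.imwrite("pics/w17b.png",cv2.resize(im,(720,540))[:,:,::-1])
E
```

```text
time: 45.82
ee_pos: [0.3757, -0.2844, 0.2001]
tcp_rot: [0.969, 0.245, -0.001, -0.002]
contact_force: [-0.5, -0.3, -0.1]
opening: 0.999
grip_force: 0.0
pos [ 0.3764 -0.2836  0.2009] yaw 28.52 tilt [-0.0013  0.0022 -1.    ] shift [0. 0. 0.] f [ 1.1 -0.  -0.8] open 85.1 t 45.87
351 [ 0.5407 -0.36    0.0037] [ 0.56   -0.3251  0.0111] ((0.5503206253051758, -0.3425520062446594), (0.019253775477409363, 0.034853287041187286), 0.10038914531469345) 0.0086
2208 [ 0.3269 -0.3151  0.0035] [ 0.5072 -0.2659  0.0097] ((0.4173102080821991, -0.2943393290042877), (0.1811743676662445, 0.047091711312532425), 4.501021385192871) 0.0069
```

View pics/w17b.png

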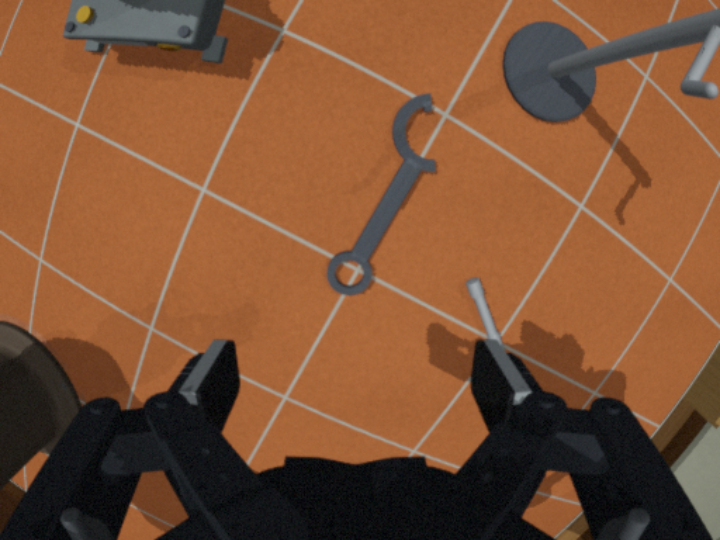

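The spanner was knocked aside since the start. Its eye is now at about (350,272) in this view and its C head at (415,135).

```bash
python3 - <<'E'
from h import *
z=np.load("pics/w17.npz");P=params("wrist");X=cloud("wrist",z["d"],P);im=z["im"]
e0=plane("wrist",P,350/720*512,272/720*512,.0035);print("eye px",e0)
m=(X[...,2]>.0035)&(X[...,2]<.012)&(X[...,1]>-.33)&(X[...,1]<-.25)&(X[...,0]>.3)&(X[...,0]<.52);Q=X[m]
e=e0[:2]
for _ in range(4):
    r=Q[np.hypot(*(Q[:,:2]-e).T)<.0195];e=(r[:,:2].min(0)+r[:,:2].max(0))/2
    e=circ(r[np.hypot(*(r[:,:2]-e).T)<.02])[0]
print("eye",e,circ(r)[1])
h=Q[(np.hypot(*(Q[:,:2]-e).T)>.03)&(np.hypot(*(Q[:,:2]-e).T)<.10)]
c=h[:,:2].mean(0);v=np.linalg.svd(h[:,:2]-c)[2][0];v*=np.sign(v@(c-e));print("handle ctr",c,"dir",np.degrees(np.arctan2(v[1],v[0])),"eye perp off",np.cross(v,e-c),"dist",(c-e)@v,"z",np.median(h[:,2]))
g=e+v*.068;print("mid",e+v*.062,"grasp",g,"psi",np.degrees(np.arctan2(-v[1],-v[0])))
E
```

```text
eye px [ 0.34680434 -0.2954205   0.0035    ]
eye [ 0.34695146 -0.29464833] 0.015901977201739494
handle ctr [ 0.41235232 -0.29542415] dir -0.7954734143942925 eye perp off -0.00013222054069666534 dist 0.06540533597312521 z 0.00767331580137956
mid [ 0.40894548 -0.29550908] grasp [ 0.4149449  -0.29559238] psi 179.20452658560572<stdin>:11: DeprecationWarning: Arrays of 2-dimensional vectors are deprecated. Use arrays of 3-dimensional vectors instead. (deprecated in NumPy 2.0)
```

```bash
python3 -m jog '[[[0,0,0,0,0,0,-0.0571],[0,0,0,0,0,0,-0.0571],[0,0,0,0,0,0,-0.0571],[0,0,0,0,0,0,-0.0571],[0,0,0,0,0,0,-0.0571],[0,0,0,0,0,0,-0.0571],[0,0,0,0,0,0,-0.0571],[0,0,0,0,0,0,-0.0571],[0,0,0,0,0,0,-0.0571],[0,0,0,0,0,0,-0.0571],[0,0,0,0,0,0,-0.0571]]]'; python3 -m jog '[[[0,0,0,0,0,0,-0.0571],[0,0,0,0,0,0,-0.0571],[0,0,0,0,0,0,-0.0571],[0,0,0,0,0,0,-0.0571],[0,0,0,0,0,0,-0.0571],[0,0,0,0,0,0,-0.0571],[0,0,0,0,0,0,-0.0571],[0,0,0,0,0,0,-0.0571],[0,0,0,0,0,0,-0.0571],[0,0,0,0,0,0,-0.0571],[0,0,0,0,0,0,-0.0571],[0,0,0,0,0,0,0],[0,0,0,0,0,0,0]]]'
python3 - <<'E'
from h import *
to(.4149,-.2956,.004,179.2)
E
```

```text
time: 46.78
ee_pos: [0.3779, -0.2823, 0.2025]
tcp_rot: [0.612, 0.791, 0.0, 0.0]
contact_force: [-0.3, 0.6, -0.4]
opening: 1.0
grip_force: 0.0
time: 47.87
ee_pos: [0.3775, -0.2827, 0.2024]
tcp_rot: [0.006, 1.0, -0.0, 0.0]
contact_force: [-0.0, 0.1, -0.1]
opening: 0.998
grip_force: 0.0
pos [ 0.3775 -0.2827  0.2024] yaw 179.31 tilt [ 9.e-04 -2.e-04 -1.e+00] shift [-0.1868 -0.062   0.9919] turn deg 0.11 units 0.0009 f [-0.   0.1 -0.1] open 84.8 t 47.87
```

```bash
python3 -m jog '[[[170,-0.06,-0.02,0.05,0,0,0],[170,-0.063,-0.021,0.1,0,0,0],[170,-0.063,-0.021,0.15,0,0,0],[170,0,0,0.15,0,0,0],[170,0,0,0.15,0,0,0],[170,0,0,0.15,0,0,0],[170,0,0,0.1,0,0,0],[170,0,0,0.06,0,0,0],[170,0,0,0.03,0,0,0],[170,0,0,0,0,0,0],[170,0,0,0,0,0,0]]]'
python3 - <<'E'
from h import *
for i in range(2): to(.4149,-.2956,.003,179.2);cams.camera("wrist")
E
```

```text
time: 48.78
ee_pos: [0.4144, -0.2971, 0.0147]
tcp_rot: [0.006, 1.0, -0.0, 0.001]
contact_force: [0.8, 0.1, -1.0]
opening: 0.335
grip_force: 0.0
pos [ 0.4144 -0.2971  0.0147] yaw 179.33 tilt [ 0.0012 -0.001  -1.    ] shift [-0.0022  0.0074  0.0584] turn deg 0.13 units 0.0011 f [ 0.8  0.1 -1. ] open 28.5 t 48.78
pos [ 0.4148 -0.2975  0.0152] yaw 179.33 tilt [ 0.0022 -0.0018 -1.    ] shift [-0.0005  0.0096  0.061 ] turn deg 0.13 units 0.001 f [ 0.7  0.6 -0.5] open 28.7 t 48.83
```

```bash
python3 -m jog '[[[170,0,0.008,0.03,0,0,0],[170,0,0,0.015,0,0,0],[170,0,0,0.01,0,0,0],[170,0,0,0.004,0,0,0],[170,0,0,0,0,0,0],[255,0,0,0,0,0,0],[255,0,0,0,0,0,0],[255,0,0,0,0,0,0],[255,0,0,0,0,0,0],[255,0,0,0,0,0,0],[255,0,0,0,0,0,0]]]'
python3 - <<'E'
from h import *
to(.4149,-.2956,.003,179.2)
E
```

```text
time: 49.8
ee_pos: [0.4137, -0.2952, 0.0023]
tcp_rot: [0.006, 1.0, -0.0, 0.0]
contact_force: [-0.6, 0.0, 3.3]
opening: 0.158
grip_force: 58.9
pos [ 0.4137 -0.2952  0.0023] yaw 179.34 tilt [ 2.e-04 -2.e-04 -1.e+00] shift [-0.0062 -0.0021 -0.0035] turn deg 0.14 units 0.0012 f [-0.6  0.   3.3] open 13.4 t 49.8
```

```bash
python3 -m jog '[[[255,0,0,-0.1,0,0,0],[255,0,0,-0.2,0,0,0],[255,0,0,-0.2,0,0,0],[255,0,0,-0.2,0,0,0],[255,0,0,-0.2,0,0,0],[255,0,0,-0.2,0,0,0],[255,0,0,-0.2,0,0,0],[255,0,0,-0.1,0,0,0.0568],[255,0,0,0,0,0,0.0568],[255,0,0,0,0,0,0.0568],[255,0,0,0,0,0,0.0568],[255,0,0,0,0,0,0.0568],[255,0,0,0,0,0,0.0568],[255,0,0,0,0,0,0.0568],[255,0,0,0,0,0,0.0568],[255,0,0,0,0,0,0.0568],[255,0,0,0,0,0,0.0568]]]'; python3 -m jog '[[[255,0,0,0,0,0,0.0568],[255,0,0,0,0,0,0.0568],[255,0,0,0,0,0,0.0568],[255,0,0,0,0,0,0.0568],[255,0,0,0,0,0,0.0568],[255,0,0,0,0,0,0.0568],[255,0,0,0,0,0,0.0568],[255,0,0,0,0,0,0.0568],[255,0,0,0,0,0,0.0568],[255,0,0,0,0,0,0.0568],[255,0,0,0,0,0,0.0568],[255,0,0,0,0,0,0.0568],[255,0,0,0,0,0,0.0568],[255,0,0,0,0,0,0.0568],[255,0,0,0,0,0,0.0568],[255,0,0,0,0,0,0.0568],[255,0,0,0,0,0,0.0568],[255,0,0,0,0,0,0.0568],[255,0,0,0,0,0,0.0568],[255,0,0,0,0,0,0.0568]]]'; python3 -m jog '[[[255,0,0,0,0,0,0],[255,0,0,0,0,0,0]]]'
python3 - <<'E'
from h import *
st=telemetry.get_state();p=st["ee_pos"];M=R.from_quat(st["tcp_rot"]).as_matrix()
im,d,P,X=snap("wrist","w18");T=(X-p)@M
m=(T[...,0]>.02)&(T[...,0]<.12)&(abs(T[...,1])<.04)&(abs(T[...,2])<.02);Q=T[m]
print("eye end",len(Q),Q.min(0).round(4),Q.max(0).round(4),np.median(Q,0).round(4))
r=Q[Q[:,0]>.052];print("eye y",((r.min(0)+r.max(0))/2).round(4),np.median(r[:,2]))
m=(X[...,2]>.185)&(X[...,2]<.235)&(X[...,0]>.5)&(X[...,0]<.61)&(X[...,1]<-.31)&(X[...,1]>-.4);Q=X[m];print("peg",len(Q))
if len(Q): print(Q[Q[:,0]<.556].round(4)[::6].tolist());b=Q[(Q[:,0]<.556)];print(b.min(0),b.max(0))
to(.5,-.35,.26,-25)
cv2.imwrite("pics/w18b.png",cv2.resize(im,(720,540))[:,:,::-1])
E
```

```text
time: 51.22
ee_pos: [0.413, -0.2946, 0.281]
tcp_rot: [0.567, 0.823, 0.0, -0.001]
contact_force: [-0.2, -0.3, -2.1]
opening: 0.156
grip_force: 59.0
time: 52.88
ee_pos: [0.413, -0.2946, 0.281]
tcp_rot: [0.975, -0.22, -0.001, -0.0]
contact_force: [1.1, -0.0, -1.8]
opening: 0.158
grip_force: 59.0
time: 53.05
ee_pos: [0.4132, -0.2947, 0.2813]
tcp_rot: [0.976, -0.216, -0.001, -0.0]
contact_force: [-0.0, -0.1, -1.6]
opening: 0.158
grip_force: 59.0
eye end 5258 [ 0.02   -0.0182 -0.0069] [0.0871 0.0199 0.0037] [ 0.0568  0.0009 -0.0044]
eye y [ 0.0696  0.0009 -0.0016] -0.0044764670894987015
peg 235
[[0.5552, -0.3556, 0.2041], [0.5535, -0.3597, 0.2035], [0.5534, -0.3573, 0.2042], [0.5545, -0.3545, 0.2026], [0.5527, -0.3585, 0.2021], [0.5529, -0.3554, 0.203], [0.5511, -0.3594, 0.2029], [0.5512, -0.3571, 0.203], [0.5521, -0.3542, 0.2018], [0.5495, -0.3579, 0.2042], [0.5501, -0.3549, 0.2039], [0.5491, -0.3593, 0.201], [0.5483, -0.3565, 0.2042], [0.5487, -0.3543, 0.2034], [0.5466, -0.3581, 0.2044], [0.5469, -0.3559, 0.2039], [0.5478, -0.3538, 0.2015], [0.5455, -0.3576, 0.2029], [0.5457, -0.3553, 0.2031], [0.5397, -0.3571, 0.2174], [0.5406, -0.3545, 0.2158], [0.5456, -0.3528, 0.2016], [0.5385, -0.3543, 0.2197], [0.5447, -0.3524, 0.2019], [0.5381, -0.3541, 0.2188], [0.5363, -0.3578, 0.2191], [0.5379, -0.3533, 0.2181], [0.5361, -0.357, 0.2183], [0.5369, -0.3528, 0.2193], [0.5352, -0.3565, 0.2191], [0.5364, -0.3526, 0.2187], [0.5349, -0.3564, 0.2177], [0.5359, -0.3523, 0.2179], [0.5343, -0.3561, 0.2177], [0.5348, -0.3526, 0.2186], [0.5398, -0.3517, 0.2013], [0.5343, -0.3539, 0.2156], [0.5354, -0.3529, 0.2106], [0.5358, -0.3531, 0.2063]]
[ 0.53369185 -0.36041806  0.19923276] [ 0.55571992 -0.35142912  0.2200454 ]
pos [ 0.4132 -0.2948  0.2814] yaw -24.97 tilt [-8.e-04  6.e-04 -1.e+00] shift [0.51   0.0671 0.1067] turn deg 0.03 units 0.0002 f [ 0.7 -0.2 -2. ] open 13.1 t 53.1
```

View pics/w18b.png

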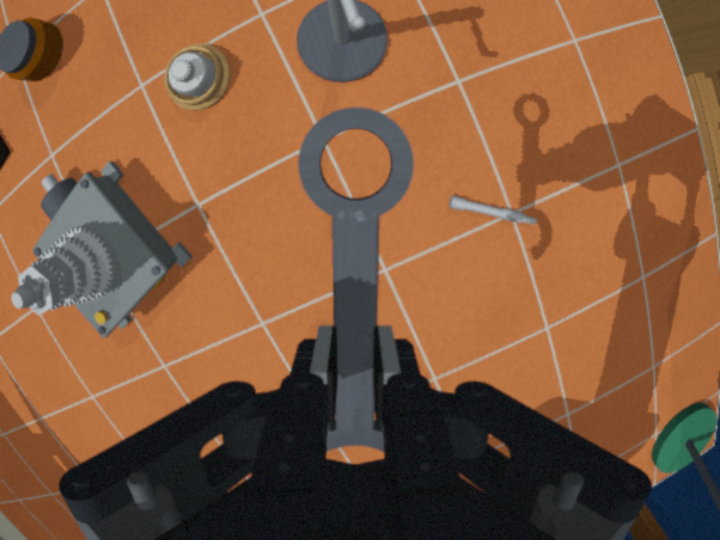

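```bash
python3 -m jog '[[[255,0.08,0.001,0,0,0,0],[255,0.14,0.002,0,0,0,0],[255,0.09,0.001,0.05,0,0,0],[255,0.041,0.001,0.06,0,0,0],[255,0,0,0.05,0,0,0],[255,0,0,0,0,0,0],[255,0,0,0,0,0,0],[255,0,0,0,0,0,0]]]'; cat >> h.py <<'E'
def eye(name,tip=(.5375,-.355)):
    st=telemetry.get_state();p=st["ee_pos"];M=R.from_quat(st["tcp_rot"]).as_matrix()
    im,d,P,X=snap("wrist",name);E=p+M@np.array([.068,.001,-.001]);print("eye world",E.round(4),"tcp z dir",M[:,2].round(3),"x dir",M[:,0].round(3),"f",st["contact_force"].round(1))
    m=(np.hypot(X[...,0]-tip[0],X[...,1]-tip[1])<.012)&(X[...,2]>.205)&(X[...,2]<E[2]-.006);Q=X[m]
    if len(Q): print("tip",len(Q),((Q.min(0)+Q.max(0))/2).round(4),np.ptp(Q,0).round(4),Q[:,2].max().round(4))
    to();return im,d,P,X
E
python3 - <<'E'
from h import *
im,d,P,X=eye("w19")
u,v=proj("wrist",P,np.array([.5375,-.355,.22])).astype(int);print(u,v)
c=im[max(0,v-60):v+60,u-80:u+80];cv2.imwrite("pics/w19c.png",cv2.resize(c,None,fx=4,fy=4)[:,:,::-1])
E
```

```text
time: 53.77
ee_pos: [0.4761, -0.3255, 0.2502]
tcp_rot: [0.976, -0.217, -0.0, -0.0]
contact_force: [0.3, 0.1, -1.8]
opening: 0.158
grip_force: 58.9
eye world [ 0.5372 -0.3552  0.2511] tcp z dir [-0.  0. -1.] x dir [ 0.906 -0.424 -0.001] f [ 0.3  0.1 -1.8]
tip 152 [ 0.538  -0.3551  0.213 ] [0.0087 0.0071 0.0155] 0.2207
pos [ 0.4764 -0.3257  0.2508] yaw -25.12 tilt [ 6.e-04 -5.e-04 -1.e+00] shift [0. 0. 0.] f [-0.5 -0.1 -1.4] open 13.0 t 53.82
252 114
```

View pics/w19c.png

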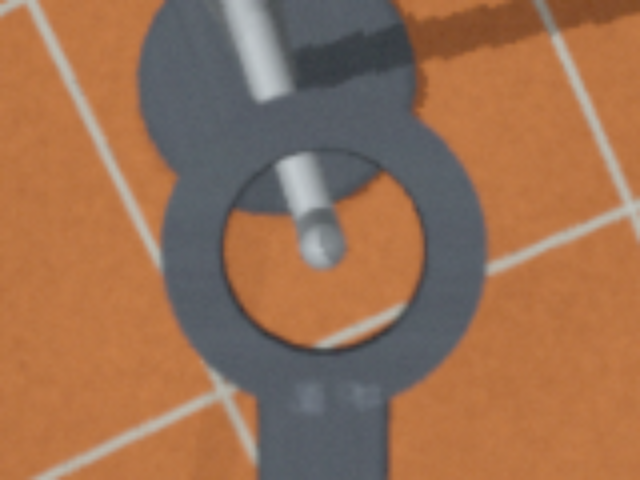

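```bash
python3 - <<'E'
from h import *
st=telemetry.get_state();print(st["q"].round(3))
ps=np.radians(-25);h=np.array([np.cos(ps),np.sin(ps),0]);up=np.array([0,0,1.]);y=np.array([np.sin(ps),-np.cos(ps),0])
def c(t): return np.array([np.interp(t,[0,45,60,90],[.5375,.5395,.546,.549]),-.355,np.interp(t,[0,45,60],[.2105,.2015,.199])])
def tcp(t): r=np.radians(t);return c(t)-.068*(h*np.cos(r)+up*np.sin(r))-.001*y
for t in range(0,60,5):
    r=np.radians(t);D=tcp(t+5)-tcp(t);X=h*np.cos(r)+up*np.sin(r);Z=h*np.sin(r)-up*np.cos(r);print(t,(np.array([D@X,D@y,D@Z])/.2).round(3),tcp(t+5).round(4))
E
python3 -m jog '[[[255,0,0,0.05,0,0,0],[255,0,0,0.06,0,0,0],[255,0,0,0.05,0,0,0],[255,0,0,0.03,0,0,0],[255,0,0,0.01,0,0,0],[255,0,0,0,0,0,0],[255,0,0,0,0,0,0]]]'; python3 -c "
from h import *
eye('w20')"
```

```text
[-0.675  0.198  1.731 -0.     1.212  1.334]
0 [ 0.002 -0.     0.035] [ 0.4768 -0.3255  0.2036]
5 [ 0.002 -0.     0.035] [ 0.4777 -0.3258  0.1967]
10 [ 0.001 -0.     0.035] [ 0.4791 -0.3263  0.1899]
15 [ 0.001 -0.     0.035] [ 0.4809 -0.3271  0.1832]
20 [ 0.001 -0.     0.035] [ 0.4832 -0.328   0.1768]
25 [ 0.    -0.     0.035] [ 0.4859 -0.3292  0.1705]
30 [-0.    -0.     0.034] [ 0.489  -0.3306  0.1645]
35 [-0.001 -0.     0.034] [ 0.4925 -0.3321  0.1588]
40 [-0.001 -0.     0.034] [ 0.4963 -0.3338  0.1534]
45 [ 0.005 -0.005  0.04 ] [ 0.5025 -0.3356  0.1486]
50 [ 0.004 -0.005  0.04 ] [ 0.5089 -0.3376  0.1441]
55 [ 0.004 -0.005  0.04 ] [ 0.5156 -0.3397  0.1401]
time: 54.4
ee_pos: [0.4767, -0.3258, 0.2099]
tcp_rot: [0.976, -0.218, -0.0, -0.0]
contact_force: [-0.4, 0.1, -2.1]
opening: 0.154
grip_force: 59.0
eye world [ 0.5378 -0.3555  0.2109] tcp z dir [-0.  0. -1.] x dir [ 0.905 -0.425 -0.   ] f [-0.4  0.1 -2.1]
pos [ 0.4769 -0.326   0.2103] yaw -25.13 tilt [ 5.e-04 -4.e-04 -1.e+00] shift [0. 0. 0.] f [ 0.1  0.4 -1.8] open 13.3 t 54.45
```

```bash
python3 -m jog '[[[255,0.002,0,0.035,0,0.0417,0],[255,0.002,0,0.035,0,0.0417,0],[255,0.001,0,0.035,0,0.0417,0],[255,0.001,0,0.035,0,0.0417,0],[255,0.001,0,0.035,0,0.0417,0],[255,0,0,0.035,0,0.0417,0],[255,0,0,0,0,0,0],[255,0,0,0,0,0,0]]]'; python3 -c "
from h import *
eye('w21');print(telemetry.get_state()['q'].round(3))"
```

```text
time: 55.12
ee_pos: [0.4848, -0.3292, 0.1689]
tcp_rot: [0.943, -0.211, 0.251, 0.055]
contact_force: [-0.7, -0.1, -1.3]
opening: 0.16
grip_force: 59.0
eye world [ 0.5373 -0.355   0.2035] tcp z dir [ 0.45  -0.21  -0.868] x dir [ 0.785 -0.37   0.497] f [-0.7 -0.1 -1.3]
pos [ 0.4865 -0.3307  0.1707] yaw -25.13 tilt [ 0.4527 -0.2127 -0.8659] shift [0. 0. 0.] f [ 0.1 -0.5 -1.4] open 13.4 t 55.17
[-0.756  0.072  2.153  0.373  0.441  0.954]
```

```bash
python3 -m jog '[[[255,0,0,0.017,0,0.0208,0],[255,0,0,0.017,0,0.0208,0],[255,0,0,0.017,0,0.0208,0],[255,0,0,0.017,0,0.0208,0],[255,0,0,0.017,0,0.0208,0],[255,0,0,0.017,0,0.0208,0],[255,0,0,0,0,0,0],[255,0,0,0,0,0,0]]]'; python3 -c "
from h import *
eye('w22');print(telemetry.get_state()['q'].round(3))"
```

```text
time: 55.83
ee_pos: [0.4981, -0.3335, 0.1576]
tcp_rot: [0.91, -0.201, 0.355, 0.076]
contact_force: [0.3, -0.4, -0.8]
opening: 0.157
grip_force: 59.1
eye world [ 0.5424 -0.3554  0.2044] tcp z dir [ 0.616 -0.28  -0.736] x dir [ 0.667 -0.312  0.677] f [ 0.3 -0.4 -0.8]
pos [ 0.4981 -0.3336  0.1578] yaw -25.01 tilt [ 0.6162 -0.2807 -0.7359] shift [0. 0. 0.] f [-1.1  1.1 -1.2] open 13.6 t 55.88
[-0.792  0.095  2.275  1.328  0.251 -0.017]
```

```bash
python3 -m jog '[[[255,0,-0.002,0.018,0,0.0208,0],[255,0,-0.002,0.018,0,0.0208,0],[255,0,-0.002,0.018,0,0.0208,0],[255,0,-0.002,0.018,0,0.0208,0],[255,0,-0.002,0.018,0,0.0208,0],[255,0,-0.002,0.018,0,0.0208,0],[255,0,-0.002,0.018,0,0.0208,0],[255,0,0,0,0,0,0],[255,0,0,0,0,0,0]]]'; python3 -c "
from h import *
eye('w23');print(telemetry.get_state()['q'].round(3))"
```

```text
time: 56.63
ee_pos: [0.5136, -0.3341, 0.1414]
tcp_rot: [0.859, -0.189, 0.467, 0.095]
contact_force: [-0.8, -0.6, -1.2]
opening: 0.156
grip_force: 59.1
eye world [ 0.5459 -0.3507  0.1989] tcp z dir [ 0.766 -0.339 -0.546] x dir [ 0.493 -0.236  0.838] f [-0.8 -0.6 -1.2]
pos [ 0.514  -0.3345  0.1423] yaw -25.48 tilt [ 0.7667 -0.3401 -0.5445] shift [0. 0. 0.] f [-0.1 -0.4 -2.2] open 13.5 t 56.68
[-0.82   0.226  2.369  2.424  0.524 -1.137]
```

```bash
python3 -m jog '[[[255,0,0.006,0.016,0,0.0208,0],[255,0,0.006,0.016,0,0.0208,0],[255,0,0.006,0.016,0,0.0208,0],[255,0,0.002,0.016,0,0.0208,0],[255,0,0,0.016,0,0.0208,0],[255,0,0,0.016,0,0.0208,0],[255,0,0,0,0,0,0],[255,0,0,0,0,0,0]]]'; python3 -c "
from h import *
eye('w24');print(telemetry.get_state()['q'].round(3))"
```

```text
time: 57.35
ee_pos: [0.5278, -0.3448, 0.1329]
tcp_rot: [0.79, -0.175, 0.575, 0.119]
contact_force: [0.6, 0.1, -2.2]
opening: 0.159
grip_force: 59.1
eye world [ 0.5454 -0.3548  0.1979] tcp z dir [ 0.868 -0.389 -0.31 ] x dir [ 0.277 -0.14   0.951] f [ 0.6  0.1 -2.2]
pos [ 0.5279 -0.345   0.1336] yaw -26.61 tilt [ 0.8678 -0.3891 -0.309 ] shift [0. 0. 0.] f [-0.6 -0.2 -1.1] open 13.4 t 57.4
[-0.85   0.461  2.384  2.649  0.991 -1.412]
```

```bash
python3 -m jog '[[[255,0,0.001,0.018,0,0.0208,0],[255,0,0.001,0.018,0,0.0208,0],[255,0,0.001,0.018,0,0.0208,0],[255,0,0.001,0.018,0,0.0208,0],[255,0,0.001,0.018,0,0.0208,0],[255,0,0.001,0.018,0,0.0208,0],[255,0,0,0,0,0,0],[255,0,0,0,0,0,0]]]'; python3 -c "
from h import *
eye('w25');print(telemetry.get_state()['q'].round(3))"
```

```text
time: 58.07
ee_pos: [0.5464, -0.3547, 0.1289]
tcp_rot: [0.708, -0.158, 0.673, 0.141]
contact_force: [-0.4, 0.5, -0.5]
opening: 0.159
grip_force: 59.2
eye world [ 0.5481 -0.3575  0.1968] tcp z dir [ 0.91  -0.412 -0.053] x dir [ 0.043 -0.033  0.999] f [-0.4  0.5 -0.5]
pos [ 0.5463 -0.3547  0.1294] yaw -37.48 tilt [ 0.9096 -0.4121 -0.0526] shift [0. 0. 0.] f [-0.1 -0.9 -0.6] open 13.2 t 58.12
[-0.843  0.73   2.309  2.72   1.425 -1.517]
```

```bash
python3 -m jog '[[[255,-0.008,0,0,0,0,0],[255,-0.008,0,0,0,0,0],[255,-0.007,0,0,0,0,0],[255,0,0,0,0,0,0],[255,0,0,0,0,0,0]]]'; python3 -c "
from h import *
im,d,P,X=eye('w26')
im,d,P,X=snap('side','s26');u,v=proj('side',P,np.array([.545,-.355,.17])).astype(int)
cv2.imwrite('pics/s26c.png',cv2.resize(im[v-60:v+60,u-80:u+80],None,fx=4,fy=4,interpolation=cv2.INTER_CUBIC)[:,:,::-1])"
```

```text
time: 58.53
ee_pos: [0.5455, -0.3543, 0.1241]
tcp_rot: [0.708, -0.158, 0.673, 0.141]
contact_force: [1.0, 0.6, -1.4]
opening: 0.159
grip_force: 59.2
eye world [ 0.5471 -0.3571  0.1921] tcp z dir [ 0.909 -0.413 -0.053] x dir [ 0.043 -0.033  0.999] f [ 1.   0.6 -1.4]
pos [ 0.5455 -0.3544  0.1241] yaw -37.58 tilt [ 0.9092 -0.4129 -0.0527] shift [0. 0. 0.] f [-0.3  0.6 -1.1] open 13.3 t 58.58
```

View pics/s26c.png

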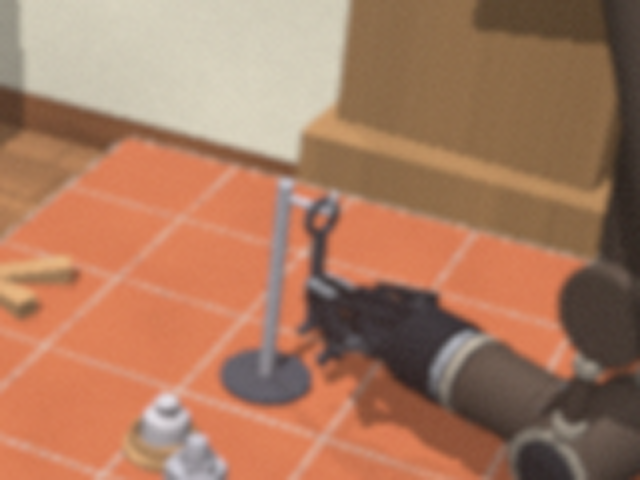

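The ring at (320,215) is threaded over the peg and the handle hangs straight down, so I'll release and back out.

```bash
python3 -m jog '[[[240,-0.004,0,0,0,0,0],[200,0,0,0,0,0,0],[150,0,0,0,0,0,0],[100,0,0,0,0,0,0],[50,0,0,0,0,0,0],[0,0,0,0,0,0,0],[0,0,0,0,0,0,0],[0,0,0,0,0,0,0],[0,0,0,0,0,0,0],[0,0,0,-0.04,0,0,0],[0,0,0,-0.07,0,0,0],[0,0,0,-0.07,0,0,0],[0,0,0,-0.07,0,0,0],[0,0,0,-0.05,0,0,0],[0,0,0,0,0,0,0],[0,0,0,0,0,0,0],[0,0,0,0,0,0,0],[0,0,0,0,0,0,0]]]'; python3 -c "
from h import *
to()
im,d,P,X=snap('side','s27');u,v=proj('side',P,np.array([.545,-.355,.15])).astype(int)
cv2.imwrite('pics/s27c.png',cv2.resize(im[v-70:v+70,u-70:u+130],None,fx=4,fy=4,interpolation=cv2.INTER_CUBIC)[:,:,::-1])
for i in range(2):
    im,d,P,X=snap('wrist','w27')
    m=(np.hypot(X[...,0]-.545,X[...,1]+.356)<.06)&(X[...,2]>.02)&(X[...,2]<.23)&(X[...,0]<.575);Q=X[m];print(len(Q),Q.min(0).round(3),Q.max(0).round(3));b=Q[(Q[:,2]<.14)&(Q[:,2]>.1)];print(len(b),b.mean(0).round(4) if len(b) else '')
"
```

```text
time: 60.13
ee_pos: [0.4915, -0.3301, 0.1267]
tcp_rot: [0.708, -0.157, 0.674, 0.142]
contact_force: [0.1, 0.1, 0.5]
opening: 1.0
grip_force: 0.0
pos [ 0.4915 -0.3301  0.1267] yaw -37.19 tilt [ 0.9093 -0.4129 -0.0515] shift [0. 0. 0.] f [0.1 0.1 0.5] open 85.0 t 60.13
5741 [ 0.532 -0.378  0.027] [ 0.573 -0.333  0.22 ]
1103 [ 0.5463 -0.3515  0.1207]
5781 [ 0.533 -0.378  0.029] [ 0.574 -0.332  0.22 ]
1114 [ 0.5455 -0.3511  0.1207]
```

View pics/s27c.png

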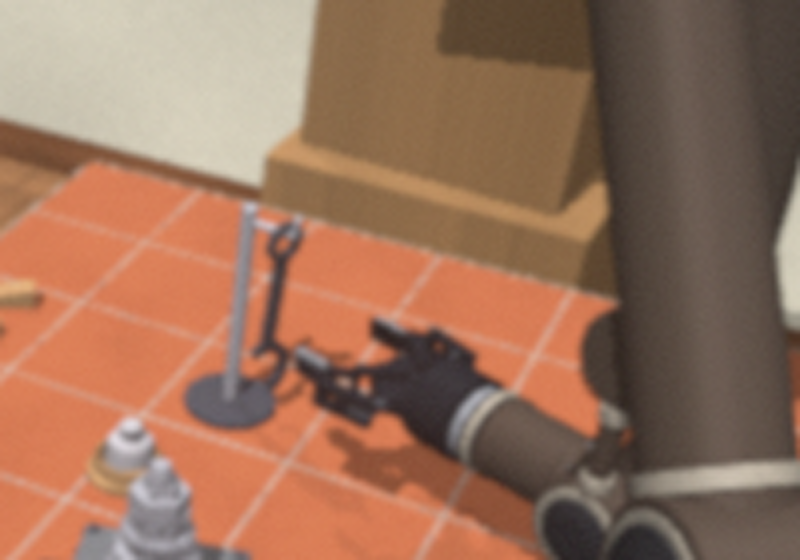

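```bash
python3 -m jog '[[[0,0,0,-0.03,0,0,0],[0,0,0,-0.03,0,0,0],[0,0,0,0,0,0,0],[0,0,0,0,0,0,0],[0,0,0,0,0,0,0],[0,0,0,0,0,0,0],[0,0,0,0,0,0,0],[0,0,0,0,0,0,0],[0,0,0,0,0,0,0],[0,0,0,0,0,0,0],[0,0,0,0,0,0,0],[0,0,0,0,0,0,0],[0,0,0,0,0,0,0],[0,0,0,0,0,0,0],[0,0,0,0,0,0,0],[0,0,0,0,0,0,0],[0,0,0,0,0,0,0],[0,0,0,0,0,0,0],[0,0,0,0,0,0,0],[0,0,0,0,0,0,0]]]'; cat > chk.py <<'E'
from h import *
for i in range(6):
    im,d,P,X=snap('wrist')
    if i%2: continue
    Q=X[(np.hypot(X[...,0]-.545,X[...,1]+.356)<.06)&(X[...,2]<.23)&(X[...,0]<.575)]
    for lo,hi in((.04,.07),(.1,.14)):
        b=Q[(Q[:,2]<hi)&(Q[:,2]>lo)];print(lo,len(b),b.mean(0).round(4))
for n in("scene","side"):
    im,d,P,X=snap(n);Q=X[np.hypot(X[...,0]-.507,X[...,1]+.03)<.03];C=X[np.hypot(X[...,0]-.621,X[...,1]+.2145)<.012]
    print(n,"stack top",np.nanmax(Q[:,2]).round(3),"boss4 pts",((Q[:,2]>.148)&(Q[:,2]<.157)).sum(),"cap top",np.nanmax(C[:,2]).round(4))
E
python3 chk.py
```

```text
time: 61.95
ee_pos: [0.48, -0.3246, 0.127]
tcp_rot: [0.708, -0.158, 0.673, 0.141]
contact_force: [0.1, -0.0, -1.1]
opening: 1.002
grip_force: 0.0
0.04 450 [ 0.538  -0.3685  0.0532]
0.1 1001 [ 0.5458 -0.3511  0.1206]
0.04 444 [ 0.538  -0.3685  0.0532]
0.1 1004 [ 0.5458 -0.3511  0.1206]
0.04 446 [ 0.538  -0.3685  0.0533]
0.1 1005 [ 0.5458 -0.351   0.1207]
scene stack top 0.179 boss4 pts 64 cap top 0.056
side stack top 0.179 boss4 pts 81 cap top 0.0586
```

Everything is at rest and in place, so I'm handing in.

```bash
python3 -c "
from station import robot
print(robot.job_done())"
```

```text
the job is handed in; nothing more can be done
None
```

I handed the job in at about 62 s: the cap is in the maple cup, all four cogs are keyed and fully home on the hub, largest at the bottom, and the spanner hangs still by its eye on the peg. The canister, jar, button board and pin vise were left alone; the hand-in call returned no verdict.

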